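Lay out the lantern slides in an even row

ROBOT

A 6-joint arm with a two-finger parallel gripper is mounted at the origin on the work surface. World frame = base frame: x ahead of the robot, y to its left, z up, the work surface at z = 0. Lengths are in m, angles in rad, forces in N, time in s.
With the tool pointing down it reaches from about 0.225 to 0.875 m from the base axis. Payload 3.4 kg.
Tool frame: the origin (TCP) lies on the mounting face of the last link; the fingertips stand 173 mm ahead of it and the grasp point (between the pads) lies 155 mm ahead of it; z points along the fingers, y is the line along which they close (so a half turn about z gives the same grasp; the last joint's range is limited). The gripper opens to 85 mm and grips with 20 to 120 N. Pads are 22 mm wide; open, the fingers measure 114 mm over their backs; the gripper's body (76 mm by 85 mm) begins 54 mm behind the grasp point. The pads swing forward as they close: fully open they stand 13 mm farther back than shut.
Start: joints at [1.196, 0.276, 1.505, -0, 1.361, -0.121], TCP at [0.144, 0.557, 0.405] pointing down, gripper open.
Joint ranges: [-2.89, 2.89], [-0.75, 2.08], [0.22, 2.7], [-1.18, 4.32], [0.11, 2.71], [-2.7, 2.7]. Speed limits (rad/s): [2.57, 2.57, 3.14, 3.14, 3.14, 3.14].

INTERFACE

Orientations are given as a unit quaternion [w, x, y, z].
In Python, from rig import manip gives the robot as it stands.
- The arm moves only by the tool carry_out, never from a script. Its arguments are lists of equal length, an entry for each row: "linear": the shift along the world's x, y, z each as a share of 500 mm, from -1 to 1, a list of three; "angular": the turn, a rotation vector about the world's x, y, z each as a share of 0.08 rad, from -1 to 1, a list of three; "hand": the opening, from 0 (shut) to 1 (fully open). In form: {"linear": [[x, y, z], ...], "angular": [[rx, ry, rz], ...], "hand": [hand, ...]}. A call has 1 to 8 rows; each row shifts and turns the commanded pose from where the row before left it; what a row does not reach is not made up. A row lasts 1/12 s, in which the tool goes at most 41.7 mm and 7.16 degrees, less where a joint would pass 70% of its speed; a pose out of reach is approached as far as the arm can. A call with a number of a shift or a turn outside -1 to 1 is refused whole. A call with a gripper value outside its range is refused whole. The fingers move at their own pace and stop on an object; "force" is the grip in N (left out, the last holds). Time passes only in rows, so rows that do not move let the fingers close. It gives the time, the measured TCP pose, the force, the opening and the grip force at its end, in the units of the state.
- manip.get_state(): the state, without advancing time (a new reading comes with each control period).
- manip.get_image(name): name is "side" or "top" or "wrist"; returns the picture (384x512x3 uint8, red, green, blue); there is no depth.
- manip.camera_params(name): a dict with "fx", "fy", "cx", "cy" (pixels), "view" (4x4, takes a point from world to camera coordinates); the wrist camera has in their place "hand_eye" (4x4, takes a point from camera to tool coordinates, whose origin is the TCP and whose axes are the flange's). Camera axes: x right, y down, z forward; pixel columns grow to the right and rows downward; lengths in m; the calibration is good to about 2 mm. A picture is of the moment at which its call begins: read the wrist's pose just before it. camera_params takes no time and is no camera call.
- manip.sign_off(): hands the job in; it is judged then, once.
The state is a dict: "clock": time; "qpos": joint angles; "qd": joint speeds; "effort": joint torques, N m; "position": TCP position; "ee_rot": TCP orientation; "contact_force": force on the tool from outside, world axes, zero at the start; "moment": the same for the moment, N m; "width": finger opening in m; "gripper_force": force on a finger pad.
Only numpy, scipy, OpenCV 4.12 (cv2) and the standard library are available. Lean on these libraries where they do the work, as an engineer would, in place of code of your own. Each camera call takes 0.05 s, during which the arm holds its last target. There are 200 camera calls.

TASK

Lay out tonight's lantern slides: lift the lid off the slide box by its knob and set it down flat on the bench clear of the box, then take out the slide that is inside. Bring it and all the whole slides lying loose on the green baize into one straight, even row along the walnut batten: each flat on the bench, a short end flush against the batten and centred on a brass mark, one slide per mark, beginning at the mark next to the brass post and skipping none. Finally put the lid back squarely on the box; leave the blue filters, the brass lens and the chipped frame where they are.

Things in the scene. Friction and masses are not known exactly. Their poses are not given: they have to be found in the camera images.
- slide1: lantern slide: beech frame 92 (its x) x 60 (y) x 16 mm high, rims 10 mm thick; glass floor, top 4 mm above the underside, so a recess 72 x 40 mm, 12 mm deep: pinch a rim with one finger inside, or grip the 60 mm width. 90 g. Same either way round. Origin: centre of underside. Starts loose and askew on the baize in front of the batten; may be absent (None).
- slide2: lantern slide: beech frame 92 (its x) x 60 (y) x 16 mm high, rims 10 mm thick; glass floor, top 4 mm above the underside, so a recess 72 x 40 mm, 12 mm deep: pinch a rim with one finger inside, or grip the 60 mm width. 90 g. Same either way round. Origin: centre of underside. Starts loose and askew on the baize in front of the batten; may be absent (None).
- slide3: lantern slide: beech frame 92 (its x) x 60 (y) x 16 mm high, rims 10 mm thick; glass floor, top 4 mm above the underside, so a recess 72 x 40 mm, 12 mm deep: pinch a rim with one finger inside, or grip the 60 mm width. 90 g. Same either way round. Origin: centre of underside. Starts loose and askew on the baize in front of the batten; may be absent (None).
- slide4: lantern slide: beech frame 92 (its x) x 60 (y) x 16 mm high, rims 10 mm thick; glass floor, top 4 mm above the underside, so a recess 72 x 40 mm, 12 mm deep: pinch a rim with one finger inside, or grip the 60 mm width. 90 g. Same either way round. Origin: centre of underside. Starts loose and askew on the baize in front of the batten; may be absent (None).
- slide5: lantern slide: beech frame 92 (its x) x 60 (y) x 16 mm high, rims 10 mm thick; glass floor, top 4 mm above the underside, so a recess 72 x 40 mm, 12 mm deep: pinch a rim with one finger inside, or grip the 60 mm width. 90 g. Same either way round. Origin: centre of underside. Starts lying in the lidded box, its length roughly along the box's x; always present.
- batten: walnut batten fixed on the bench, 510 (its y) x 24 (x) x 20 mm high, thin green baize on its robot side. Origin: centre of underside. Front face (towards -x, the robot) 12 mm from the origin. Brass post, 60 mm high, on its +y end, at y = 240 mm. Five brass marks, 90 mm apart. A flush slide, its length along the batten's x, has its centre at batten x = -58 mm.
- mark1 (a point): foot of brass mark 1 on the batten's front face, at bench level, at batten y = 180 mm (mark 1 is the one next to the post); axes as the batten's. A slide is centred on it when their batten y agree.
- mark2 (a point): foot of brass mark 2 on the batten's front face, at bench level, at batten y = 90 mm (mark 1 is the one next to the post); axes as the batten's. A slide is centred on it when their batten y agree.
- mark3 (a point): foot of brass mark 3 on the batten's front face, at bench level, at batten y = 0 mm (mark 1 is the one next to the post); axes as the batten's. A slide is centred on it when their batten y agree.
- mark4 (a point): foot of brass mark 4 on the batten's front face, at bench level, at batten y = -90 mm (mark 1 is the one next to the post); axes as the batten's. A slide is centred on it when their batten y agree.
- mark5 (a point): foot of brass mark 5 on the batten's front face, at bench level, at batten y = -180 mm (mark 1 is the one next to the post); axes as the batten's. A slide is centred on it when their batten y agree.
- slide_box: open wooden box fixed on the bench, outside 124 mm (its x) by 148 mm (its y), 40 mm high, walls and floor 5 mm thick. Origin: centre of the underside.
- lid: loose wooden lid of the box: plate 128 (x) x 152 (y) x 8 mm over a plug 106 x 130 x 8 mm that drops into the box's mouth with 4 mm play all round; upright brass knob, 26 mm diameter, 36 mm tall, on its middle. 220 g. Origin: centre of the plug's underside; on the box it is 32 mm above the box's origin, axes parallel to the box's; on the bench at height 0.
- lid_knob (a point): on the knob's axis, 40 mm above the lid's origin, where to grip; the plate's top is 24 mm below, the knob's top 12 mm above.
- filter1: bystander: loose blue glass filter 80 x 80 x 6 mm. Origin: centre of the underside.
- filter2: bystander: the other blue glass filter, the same size. Origin: centre of the underside.
- lens_flange: bystander: loose brass lens flange: square plate 90 mm wide with a tube, 80 mm high, with a steel focusing knob. Origin: centre of the underside.
- chipped_frame: bystander: a slide frame of the same size with one corner chipped away, lying far beyond the batten, off the baize; not part of the row. Origin: centre of the underside.
There are look-alikes about, which are no part of the job. What is shaped like the slide2 but black, purple or turquoise is not meant.

How it is judged:
By the outcome, as a careful person would: the job done as asked, in the order asked, and still so for the second after the job is handed in, with the robot touching nothing.
Of slide1, slide2, slide3, slide4 only 2 to 4 are there at a start; the rules pass over those that are not, and their reading is None.
At some moment in a run one of slide1, slide2, slide3, slide4 may be knocked a few centimetres aside while the robot is not near it.
Once in a run the grip may slacken for a moment while it holds something.
It also fails if it takes over 210 s, if anything falls off the work surface, if the arm or the gripper's body presses on something with over 40 N, if the wrist force passes 120 N, or if a joint passes its speed limit or range.

## Working session

There is one attempt and no reset: what is moved stays moved. The work goes in short steps, Python scripts to look and compute and a tool call to move; the robot and the scene stay as the last step left them, time stands still between calls to the robot, and variables do not carry over. Pictures are saved under pics/ and viewed, at most 14 in all, crops included, and the job is handed in when it is done.

Besides the shell and the picture viewer there is one more tool, called after ">>>" as name(argument=value, ...), one argument or row to a line, values as JSON. carry_out: Moves the arm, as the interface text tells. Its arguments: {"type":"object","properties":{"linear":{"type":"array"},"angular":{"type":"array"},"hand":{"type":"array"},"force":{"type":"number"}},"required":["linear","angular","hand"]}

```bash
ls; mkdir -p pics; python3 - <<'E'
from rig import manip
import cv2,numpy as np
np.set_printoptions(precision=4,suppress=True)
s=manip.get_state();print(s)
for n in("side","top"):
    im=manip.get_image(n);cv2.imwrite(f"pics/{n}0.png",im[:,:,::-1]);print(n,manip.camera_params(n))
print(manip.camera_params("wrist"))
E
```

```text
pics
{'clock': 0.0, 'qpos': array([ 1.196 ,  0.2766,  1.5062,  0.    ,  1.3607, -0.121 ]), 'qd': array([ 0.0001, -0.0003,  0.0007,  0.0017, -0.0001,  0.0007]), 'effort': array([ -0.0021, -41.676 , -24.5805,  -0.0004,   0.0112,  -0.    ]), 'position': array([0.1443, 0.5564, 0.4038]), 'ee_rot': array([-0.0002,  0.1266,  0.992 , -0.0009]), 'contact_force': array([-0.6339, -0.3789, -0.062 ]), 'moment': array([0.0084, 0.0105, 0.0056]), 'gripper_force': 0.0, 'width': 0.0855756051697588}
side {'fx': 408.28954405282207, 'fy': 408.28954405282207, 'cx': 256.83717161070814, 'cy': 193.11589486436745, 'view': array([[ 0.9305, -0.3661,  0.0054, -0.5432],
       [-0.2479, -0.6407, -0.7266,  0.1727],
       [ 0.2695,  0.6748, -0.687 ,  1.0526],
       [ 0.    ,  0.    ,  0.    ,  1.    ]])}
top {'fx': 446.2132672979982, 'fy': 446.2132672979982, 'cx': 250.95475073319372, 'cy': 197.20175631791835, 'view': array([[ 0.0027, -0.9999, -0.014 , -0.0275],
       [-0.9827, -0.0001, -0.1851,  0.549 ],
       [ 0.1851,  0.0142, -0.9826,  1.1799],
       [ 0.    ,  0.    ,  0.    ,  1.    ]])}
{'fx': 332.06961294243524, 'fy': 332.06961294243524, 'cx': 257.52216842526974, 'cy': 195.28356778255176, 'hand_eye': array([[ 0.0003, -0.9476, -0.3194,  0.081 ],
       [ 1.    ,  0.0005, -0.0004,  0.0026],
       [ 0.0005, -0.3194,  0.9476,  0.0304],
       [ 0.    ,  0.    ,  0.    ,  1.    ]])}
```

View pics/top0.png

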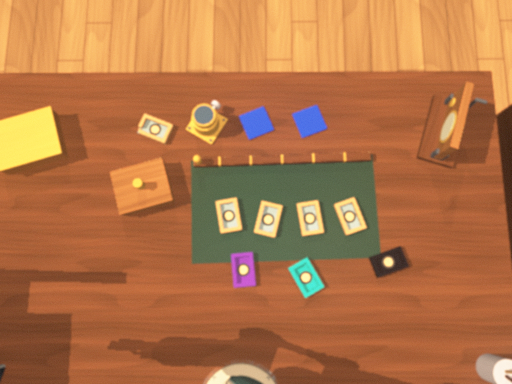

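View pics/side0.png

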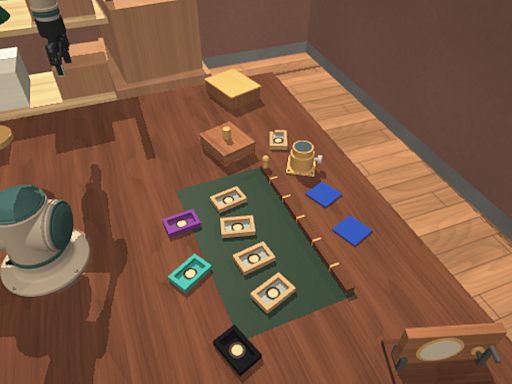

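The top view shows the lidded box at (140,186) with its knob at (138,183), and the post at (197,159) with the marks running right to about (345,157).

Candidates for the slides, by top-view pixel:
- **Beech slides on the baize:** (229,215), (268,219), (310,217) and (350,215). These are the ones I want.
- **Look-alikes:** purple (243,269), turquoise (306,277) and black (389,262).
- **Chipped frame beyond the batten:** (155,128).

The yellow box at (30,138) is not the slide box.

```bash
cat > h.py <<'E'
from rig import manip
import cv2,numpy as np
from scipy.spatial.transform import Rotation as R
np.set_printoptions(precision=4,suppress=True)
def shot(n,save=None):
    s=manip.get_state(); im=manip.get_image(n); p=manip.camera_params(n)
    if n=="wrist":
        T=np.eye(4); q=s["ee_rot"]; T[:3,:3]=R.from_quat([q[1],q[2],q[3],q[0]]).as_matrix(); T[:3,3]=s["position"]
        C=T@p["hand_eye"]
    else: C=np.linalg.inv(p["view"])
    K=(p["fx"],p["fy"],p["cx"],p["cy"])
    if save: cv2.imwrite(f"pics/{save}.png",im[:,:,::-1])
    return im,K,C,s
def cast(px,z,K,C):
    px=np.atleast_2d(px).astype(float)
    d=np.c_[(px[:,0]-K[2])/K[0],(px[:,1]-K[3])/K[1],np.ones(len(px))]@C[:3,:3].T
    return C[:3,3]+d*((z-C[2,3])/d[:,2])[:,None]
def proj(P,K,C):
    P=np.atleast_2d(P); c=(P-C[:3,3])@C[:3,:3]
    return np.c_[K[0]*c[:,0]/c[:,2]+K[2],K[1]*c[:,1]/c[:,2]+K[3]]
def rects(im,K,C,lo,hi,z,minpx=60,fill=True):
    """HSV blobs -> world rects on plane z: centre, (long,short) m, angle of long side deg, pixel centre"""
    m=cv2.inRange(cv2.cvtColor(im,cv2.COLOR_RGB2HSV),lo,hi)
    out=[]
    for c in cv2.findContours(m,cv2.RETR_EXTERNAL,cv2.CHAIN_APPROX_NONE)[0]:
        if cv2.contourArea(c)<minpx: continue
        w=cast(c[:,0],z,K,C)[:,:2]*1000
        (cx,cy),(a,b),t=cv2.minAreaRect(w.astype(np.float32))
        if b>a: a,b,t=b,a,t+90
        out.append((np.array([cx,cy])/1000,np.array([a,b]),(t+90)%180-90,c[:,0].mean(0)))
    return out
def state():
    s=manip.get_state(); q=s["ee_rot"]
    r=R.from_quat([q[1],q[2],q[3],q[0]]).as_matrix()
    print("t %.2f"%s["clock"],"pos",s["position"],"yaw(tool y) %.2f deg"%np.degrees(np.arctan2(r[1,1],r[0,1])),"tilt z",r[:,2],"F",s["contact_force"],"w %.4f g %.1f"%(s["width"],s["gripper_force"]),"q6 %.2f"%s["qpos"][5])
E
python3 - <<'E'
from h import *
im,K,C,s=shot("top")
h=cv2.cvtColor(im,cv2.COLOR_RGB2HSV)
for p in[(229,200),(222,215),(229,215),(150,200),(138,183),(155,118),(200,200),(281,162),(197,158),(243,160)]: print(p,h[p[1],p[0]])
for r in rects(im,K,C,(10,60,170),(30,200,255),.016): print(r)
for p,z in[((138,183),.084),((110,172),.048),((163,158),.048),((173,199),.048),((121,214),.048),((197,158),.06),((220,165),0),((250,164),0),((281,163),0),((313,161),0),((345,160),0)]: print(p,cast(p,z,K,C)[0])
E
```

```text
(229, 200) [ 23 122 255]
(222, 215) [ 16  97 176]
(229, 215) [ 27  76 254]
(150, 200) [ 13 170 221]
(138, 183) [ 26 150 255]
(155, 118) [ 20 132 254]
(200, 200) [ 44  78 101]
(281, 162) [ 17 174 233]
(197, 158) [ 25 156 255]
(243, 160) [ 10 164 171]
(array([0.0972, 0.1841]), array([544.2294,  80.7876]), -89.67670810222626, array([155.9862, 372.8771]))
(array([ 0.1164, -0.1478]), array([140.1575,  60.6487]), -89.69433254003525, array([294.625 , 362.2569]))
(array([ 0.1224, -0.4155]), array([606.0419, 122.9219]), 89.24508666992188, array([402.7827, 353.867 ]))
(array([0.1652, 0.3232]), array([267.0922,  41.4916]), -83.90357112884521, array([120.7349, 338.2289]))
(array([ 0.3331, -0.1764]), array([27.1652, 24.6505]), -1.0333175659179688, array([305.2143, 277.    ]))
(array([ 0.3543, -0.0062]), array([27.2269, 24.8312]), 0.22447307407855988, array([243.1429, 269.1429]))
(array([ 0.3756, -0.4039]), array([27.7056, 24.5396]), -89.8881415873766, array([387.9643, 261.5   ]))
(array([ 0.4978, -0.1913]), array([96.4794, 64.9858]), 9.199003219604492, array([309.7048, 217.6667]))
(array([ 0.4947
[... 190 characters left out ...]
]))
(array([0.5052, 0.0381]), array([96.5592, 64.5936]), 10.323835372924805, array([228.1524, 214.8   ]))
(array([ 0.6745, -0.712 ]), array([178.9786, 103.301 ]), -42.98068618774414, array([486.5021, 160.3485]))
(array([ 0.6912, -0.0283]), array([1582.1582,  971.6331]), 89.6045913696289, array([274.8379, 198.1988]))
(138, 183) [0.582 0.279 0.084]
(110, 172) [0.6216 0.3694 0.048 ]
(163, 158) [0.6621 0.2217 0.048 ]
(173, 199) [0.5445 0.1893 0.048 ]
(121, 214) [0.5024 0.3316 0.048 ]
(197, 158) [0.6586 0.1239 0.06  ]
(220, 165) [0.6543 0.0646 0.    ]
(250, 164) [ 0.6572 -0.023   0.    ]
(281, 163) [ 0.6601 -0.1133  0.    ]
(313, 161) [ 0.666  -0.2065  0.    ]
(345, 160) [ 0.6689 -0.2996  0.    ]
```

>>> carry_out(
  linear=[
    [0.06,-0.048,0],
    [0.06,-0.048,0],
    [0.06,-0.048,0],
    [0.06,-0.048,0],
    [0.06,-0.048,0],
    [0.06,-0.048,0],
  ],
  angular=[
    [0,0,0.544],
    [0,0,0.544],
    [0,0,0.544],
    [0,0,0.544],
    [0,0,0.544],
    [0,0,0.544],
  ],
  hand=[1,1,1,1,1,1],
  force=40,
)

```text
clock: 0.65
position: [0.3253, 0.4112, 0.4045]
ee_rot: [-0.0, -0.005, 1.0, -0.0]
contact_force: [0.5, 0.5, -0.1]
width: 0.0854
gripper_force: 0.0
```

>>> carry_out(
  linear=[
    [0.06,-0.048,0],
    [0.06,-0.048,0],
    [0.06,-0.048,0],
    [0.06,-0.048,0],
    [0.06,-0.048,0],
    [0.06,-0.048,0],
    [0,0,0],
    [0,0,0],
  ],
  angular=[
    [0,0,0.544],
    [0,0,0.544],
    [0,0,0.544],
    [0,0,0.544],
    [0,0,0.544],
    [0,0,0.544],
    [0,0,0],
    [0,0,0],
  ],
  hand=[0.8,0.8,0.8,0.8,0.8,0.8,0.8,0.8],
)

```text
clock: 1.32
position: [0.5058, 0.2672, 0.404]
ee_rot: [-0.001, -0.132, 0.991, -0.0]
contact_force: [-0.7, 1.0, -0.4]
width: 0.0682
gripper_force: 0.0
```

```bash
python3 - <<'E'
from h import *
state()
im,K,C,s=shot("wrist","w1")
for P in([.582,.279,.084],[.6216,.3694,.048],[.6621,.2217,.048],[.5445,.1893,.048],[.5024,.3316,.048],[.6543,.0646,0],[.505,.038,.016]): print(P,proj(P,K,C))
for r in rects(im,K,C,(10,60,170),(30,200,255),.016,200): print(r)
E
```

```text
t 1.32 pos [0.5058 0.2672 0.404 ] yaw(tool y) 105.15 deg tilt z [-0.0013 -0.0002 -1.    ] F [-0.6927  1.0148 -0.4455] w 0.0682 g 0.0 q6 -1.47
[0.582, 0.279, 0.084] [[247.186 252.962]]
[0.6216, 0.3694, 0.048] [[316.1781 286.2135]]
[0.6621, 0.2217, 0.048] [[181.7365 286.5414]]
[0.5445, 0.1893, 0.048] [[172.5818 183.8713]]
[0.5024, 0.3316, 0.048] [[317.8622 180.6711]]
[0.6543, 0.0646, 0] [[ 65.7001 229.9228]]
[0.505, 0.038, 0.016] [[ 43.4464 103.397 ]]
(array([0.7651, 0.2608]), array([88.5044, 64.7674]), 71.04904174804688, array([198.3225, 340.1775]))
(array([0.7613, 0.0983]), array([88.0279, 50.1268]), -30.741962432861328, array([ 78.1565, 303.1701]))
(array([0.6909, 0.1156]), array([27.3378, 21.4817]), -30.953758239746094, array([ 98.0577, 271.4423]))
(array([0.6017, 0.2883]), array([165.2029, 138.3794]), -74.04744052886963, array([252.8087, 236.6985]))
(array([0.5079, 0.041 ]), array([92.5806, 61.3987]), 10.030759811401367, array([ 45.5593, 104.2034]))
```

View pics/w1.png

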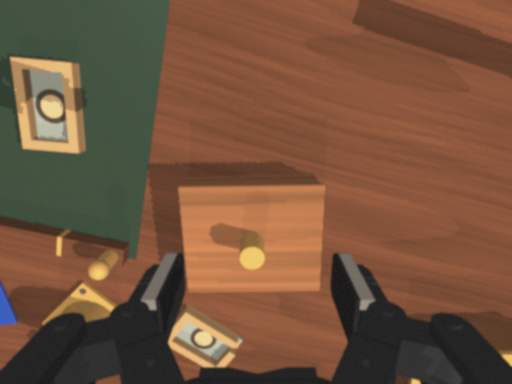

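The lid's top face has corners near (181,187), (325,184), (321,291) and (184,291), and the knob top is at (252,258). It is a plain brown lid with a brass knob. The chipped frame at (203,338) and the lens at (80,300) lie beyond it.

```bash
python3 - <<'E'
from h import *
im,K,C,s=shot("wrist")
h=cv2.cvtColor(im,cv2.COLOR_RGB2HSV)
k=cast([(252,258)],.084,K,C)[0];print("knob",k)
for r in rects(im[:,:,:],K,C,(20,90,200),(32,255,255),.084,100): print(r)
for z in(.048,):
  for r in rects(im,K,C,(9,100,170),(19,220,255),z,1500): print(z,r)
c=cast([(181,187),(325,184),(321,291),(184,291)],.048,K,C);print(c,c.mean(0),np.linalg.norm(np.roll(c,1,0)-c,axis=1))
E
```

```text
knob [0.5847 0.2862 0.084 ]
(array([0.6932, 0.259 ]), array([16.326 , 14.5845]), -74.74819946289062, array([201.7692, 338.4359]))
(array([0.5859, 0.2844]), array([21.6893, 21.0405]), -74.74148368835449, array([250.4   , 258.5667]))
(array([0.4926, 0.0845]), array([16.686 , 13.2763]), 86.34254455566406, array([ 50.0556, 108.2222]))
0.048 (array([0.5862, 0.2846]), array([150.5551, 125.9532]), -74.18959712982178, array([251.1958, 237.7937]))
0.048 (array([0.5007, 0.0594]), array([84.141 , 55.9585]), 10.207212448120117, array([ 44.568 , 104.9728]))
[[0.5443 0.1994 0.048 ]
 [0.5023 0.3409 0.048 ]
 [0.6246 0.378  0.048 ]
 [0.6659 0.2267 0.048 ]] [0.5843 0.2862 0.048 ] [0.1247 0.1476 0.1278 0.1569]
```

>>> carry_out(
  linear=[
    [0.08,0.0173,0],
    [0.08,0.0173,0],
    [0,0,-0.08],
    [0,0,-0.08],
    [0,0,-0.08],
    [0,0,-0.07],
    [0,0,-0.044],
    [0,0,0],
  ],
  angular=[
    [0,0,0.14],
    [0,0,0],
    [0,0,0],
    [0,0,0],
    [0,0,0],
    [0,0,0],
    [0,0,0],
    [0,0,0],
  ],
  hand=[0.8,0.8,0.8,0.8,0.8,0.8,0.8,0.8],
  force=60,
)

```text
clock: 2.08
position: [0.5807, 0.2866, 0.2221]
ee_rot: [-0.006, -0.14, 0.99, -0.001]
contact_force: [-0.5, -0.1, -0.4]
width: 0.068
gripper_force: 0.0
```

>>> carry_out(
  linear=[
    [0,0,0],
    [0,0,0],
    [0,0,0],
    [0,0,0],
    [0,0,0],
    [0,0,0],
    [0,0,0],
    [0,0,0],
  ],
  angular=[
    [0,0,0],
    [0,0,0],
    [0,0,0],
    [0,0,0],
    [0,0,0],
    [0,0,0],
    [0,0,0],
    [0,0,0],
  ],
  hand=[0,0,0,0,0,0,0,0],
)

```text
clock: 2.75
position: [0.5853, 0.286, 0.2309]
ee_rot: [0.003, -0.139, 0.99, 0.0]
contact_force: [-0.6, -0.2, 7.0]
width: 0.0239
gripper_force: 59.3
```

>>> carry_out(
  linear=[
    [0,0,0.01],
    [0,0,0.02],
    [0,0,0.04],
    [0,0,0.04],
    [0,0,0],
  ],
  angular=[
    [0,0,0],
    [0,0,0],
    [0,0,0],
    [0,0,0],
    [0,0,0],
  ],
  hand=[0,0,0,0,0],
)

```text
clock: 3.17
position: [0.5856, 0.2866, 0.2875]
ee_rot: [0.004, -0.139, 0.99, 0.001]
contact_force: [0.8, 1.0, -2.7]
width: 0.0244
gripper_force: 59.2
```

```bash
python3 -c "
from h import *
state()"
```

```text
t 3.17 pos [0.5856 0.2866 0.2875] yaw(tool y) 106.01 deg tilt z [ 0.0077  0.0036 -1.    ] F [ 0.7831  1.0192 -2.6878] w 0.0244 g 59.2 q6 -1.50
```

>>> carry_out(
  linear=[
    [-0.04,0,0.01],
    [-0.07,0,0],
    [-0.075,0,0],
    [-0.075,0,0],
    [-0.07,0,0],
    [-0.05,0,0],
    [0,0,0],
    [0,0,0],
  ],
  angular=[
    [0,0,0],
    [0,0,0],
    [0,0,0],
    [0,0,0],
    [0,0,0],
    [0,0,0],
    [0,0,0],
    [0,0,0],
  ],
  hand=[0,0,0,0,0,0,0,0],
)

```text
clock: 3.83
position: [0.3927, 0.2858, 0.2876]
ee_rot: [-0.0, -0.14, 0.99, 0.0]
contact_force: [1.0, 0.6, -2.2]
width: 0.0241
gripper_force: 59.2
```

>>> carry_out(
  linear=[
    [0,0,-0.04],
    [0,0,-0.05],
    [0,0,-0.04],
    [0,0,-0.02],
    [0,0,0],
    [0,0,0],
  ],
  angular=[
    [0,0,0],
    [0,0,0],
    [0,0,0],
    [0,0,0],
    [0,0,0],
    [0,0,0],
  ],
  hand=[0,0,0,0,0,0],
)

```text
clock: 4.33
position: [0.3955, 0.286, 0.2122]
ee_rot: [-0.0, -0.139, 0.99, -0.0]
contact_force: [0.7, 0.2, -2.8]
width: 0.0242
gripper_force: 59.2
```

```bash
python3 -c "
from h import *
state()
im,K,C,s=shot('top')
for r in rects(im,K,C,(9,100,190),(19,220,255),.04,400): print(r)
shot('side','s2')"
```

```text
t 4.33 pos [0.3955 0.286  0.2122] yaw(tool y) 105.98 deg tilt z [-0.0003 -0.0001 -1.    ] F [ 0.7072  0.2195 -2.7883] w 0.0242 g 59.2 q6 -1.37
(array([ 0.301 , -0.5414]), array([354.6889,  23.5019]), -89.82380770146847, array([444.9895, 289.7965]))
(array([0.3023, 0.1529]), array([290.6687,  24.4786]), -88.18994057178497, array([179.2051, 288.6667]))
(array([0.395 , 0.2721]), array([130.9799, 128.3373]), -74.09006118774414, array([146.185 , 254.1322]))
(array([ 0.4914, -0.0734]), array([93.9546, 61.4954]), -13.894966125488281, array([267.767, 218.699]))
(array([ 0.4943, -0.1883]), array([93.5376, 62.5475]), 8.726993560791016, array([309.6952, 217.6762]))
(array([ 0.4996, -0.2987]), array([93.4753, 63.4575]), 19.905183792114258, array([349.7475, 215.7273]))
(array([0.5016, 0.0365]), array([93.5153, 62.0844]), 9.839465141296387, array([228.1845, 215.0971]))
(array([0.574 , 0.3745]), array([333.112, 157.841]), -73.67697334289551, array([117.9415, 184.4878]))
(array([ 0.7064, -0.2133]), array([573.7072,  26.5577]), 89.91044616699219, array([318.1471, 143.6855]))
(array([0.7441, 0.2844]), array([324.461 , 116.9832]), 85.70686340332031, array([143.4907, 139.5067]))
(array([0.8021, 0.0713]), array([209.4707, 120.1738]), -47.4404296875, array([212.5093, 117.4509]))
(array([ 0.8002, -0.6141]), array([211.4156,  59.9216]), -17.83763885498047, array([457.8882, 117.0412]))
(array([ 0.9809, -0.0306]), array([1551.6506,  359.1389]), 89.6045913696289, array([261.8159,  46.0605]))
```

View pics/s2.png

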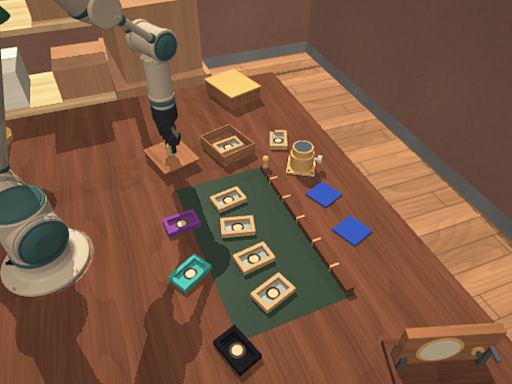

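The lid hangs level over the bench at (172,152), clear of the box. The box is open, with a slide inside at (228,145). Next I lower the lid the last few millimetres until it touches.

>>> carry_out(
  linear=[
    [0,0,-0.014],
    [0,0,-0.008],
    [0,0,-0.004],
    [0,0,0],
    [0,0,0],
  ],
  angular=[
    [0,0,0],
    [0,0,0],
    [0,0,0],
    [0,0,0],
    [0,0,0],
  ],
  hand=[0,0,0,0,0],
)

```text
clock: 4.85
position: [0.3943, 0.2859, 0.1997]
ee_rot: [-0.0, -0.139, 0.99, 0.0]
contact_force: [0.2, 0.1, -1.7]
width: 0.0241
gripper_force: 59.2
```

>>> carry_out(
  linear=[
    [0,0,-0.003],
    [0,0,0],
    [0,0,0],
  ],
  angular=[
    [0,0,0],
    [0,0,0],
    [0,0,0],
  ],
  hand=[0,0,0],
)

```text
clock: 5.1
position: [0.3945, 0.286, 0.1988]
ee_rot: [0.0, -0.139, 0.99, 0.0]
contact_force: [-1.6, -0.6, 3.6]
width: 0.0243
gripper_force: 60.0
```

>>> carry_out(
  linear=[
    [0,0,0],
    [0,0,0],
    [0,0,0],
    [0,0,0],
    [0,0,0.04],
    [0,0,0.08],
    [0,0,0.08],
    [0,0,0.08],
  ],
  angular=[
    [0,0,0],
    [0,0,0],
    [0,0,0],
    [0,0,0],
    [0,0,0],
    [0,0,0],
    [0,0,0],
    [0,0,0],
  ],
  hand=[0.8,0.8,0.8,0.8,0.8,0.8,0.8,0.8],
)

```text
clock: 5.77
position: [0.3941, 0.2857, 0.3395]
ee_rot: [-0.001, -0.139, 0.99, -0.0]
contact_force: [0.0, 0.6, 0.0]
width: 0.0683
gripper_force: 0.0
```

>>> carry_out(
  linear=[
    [0.07,0,0.02],
    [0.07,0,0.02],
    [0.07,0,0],
    [0.07,0,0],
    [0,0,0],
    [0,0,0],
    [0,0,0],
  ],
  angular=[
    [0,0,0],
    [0,0,0],
    [0,0,0],
    [0,0,0],
    [0,0,0],
    [0,0,0],
    [0,0,0],
  ],
  hand=[0.8,0.8,0.8,0.8,0.8,0.8,0.8],
)

```text
clock: 6.35
position: [0.5338, 0.2857, 0.3575]
ee_rot: [-0.001, -0.139, 0.99, -0.0]
contact_force: [-0.5, 0.2, -0.1]
width: 0.0679
gripper_force: 0.0
```

```bash
python3 - <<'E'
from h import *
state()
im,K,C,s=shot("wrist","w3")
print(proj([[.586,.2845,.04],[.395,.286,.016]],K,C))
c=cv2.resize(im[130:330,130:390],None,fx=3,fy=3)[:,:,::-1]; cv2.imwrite("pics/w3c.png",c)
for z,lo,hi in((.021,(15,60,170),(30,200,255)),(.016,(9,90,150),(19,220,255))):
  for r in rects(im,K,C,lo,hi,z,400): print(z,r)
E
```

```text
t 6.35 pos [0.5338 0.2857 0.3575] yaw(tool y) 106.00 deg tilt z [-0.0025 -0.0005 -1.    ] F [-0.4774  0.2094 -0.1106] w 0.0679 g 0.0 q6 -1.47
[[239.3702 229.2728]
 [301.6931  17.1811]]
0.021 (array([0.749, 0.274]), array([67.4177, 33.5846]), 72.43121337890625, array([195.6571, 342.0071]))
0.021 (array([0.7616, 0.1099]), array([86.3495, 68.4661]), -30.284412384033203, array([ 48.1515, 305.0354]))
0.021 (array([0.5885, 0.2828]), array([92.8714, 60.7738]), 12.062029838562012, array([238.1888, 220.5315]))
0.021 (array([0.5046, 0.0613]), array([93.0338, 29.2216]), 3.927532911300659, array([16.8495, 71.8038]))
0.021 (array([0.3928, 0.2916]), array([27.9594, 22.0377]), -73.98190307617188, array([310.7087,  11.4272]))
0.016 (array([0.7542, 0.2749]), array([71.8191, 35.3372]), 71.89155578613281, array([196.8264, 342.2361]))
0.016 (array([0.7658, 0.1079]), array([92.0609, 70.0784]), -30.954448699951172, array([ 48.8465, 305.5581]))
0.016 (array([0.6836, 0.1186]), array([52.5742, 24.2301]), -46.59454345703125, array([ 64.0849, 260.8208]))
0.016 (array([0.5976, 0.2871]), array([161.2291, 134.8752]), -73.50128555297852, array([243.4983, 227.2596]))
0.016 (array([0.505 , 0.0584]), array([95.0592, 30.6047]), 3.979912757873535, array([16.8414, 71.2251]))
0.016 (array([0.4186, 0.2954]), array([152.2721,  75.9985]), -73.98190689086914, array([302.122 ,  44.1775]))
```

View pics/w3c.png

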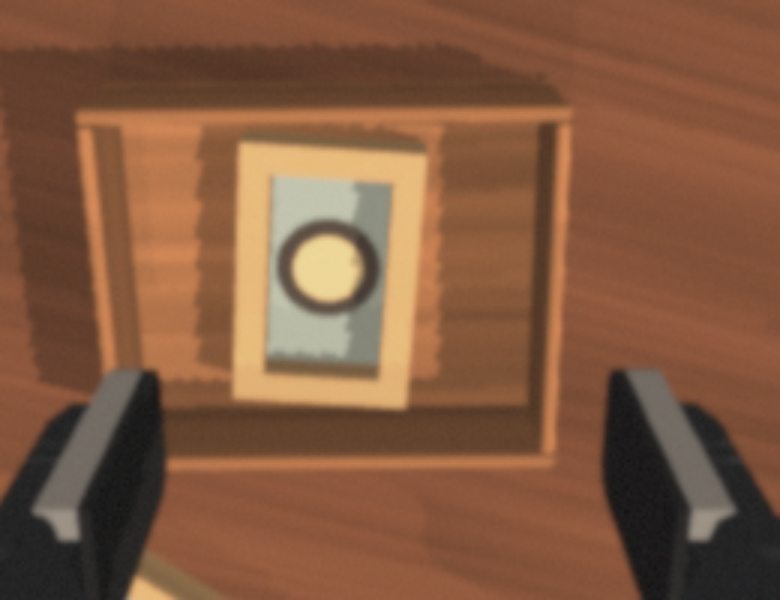

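The box slide lies near the middle of the box. It measures 93 x 61 mm, centred at (0.5885, 0.2828), with its long side at 12°. I'll grip its 60 mm width.

>>> carry_out(
  linear=[
    [0.055,-0.003,0],
    [0.054,-0.003,-0.02],
    [0,0,-0.07],
    [0,0,-0.08],
    [0,0,-0.08],
    [0,0,-0.05],
    [0,0,-0.02],
    [0,0,0],
  ],
  angular=[
    [0,0,-0.43],
    [0,0,-0.43],
    [0,0,0],
    [0,0,0],
    [0,0,0],
    [0,0,0],
    [0,0,0],
    [0,0,0],
  ],
  hand=[0.92,0.92,0.92,0.92,0.92,0.92,0.92,0.92],
  force=50,
)

```text
clock: 7.07
position: [0.5868, 0.2828, 0.1958]
ee_rot: [-0.003, -0.106, 0.994, -0.001]
contact_force: [-1.3, 0.4, 0.4]
width: 0.0786
gripper_force: 0.0
```

>>> carry_out(
  linear=[
    [0,0,-0.02],
    [0,0,-0.02],
    [0,0,-0.007],
    [0,0,0],
    [0,0,0],
  ],
  angular=[
    [0,0,0],
    [0,0,0],
    [0,0,0],
    [0,0,0],
    [0,0,0],
  ],
  hand=[0.92,0.92,0.92,0.92,0.92],
)

```text
clock: 7.48
position: [0.5891, 0.283, 0.1753]
ee_rot: [0.001, -0.105, 0.994, 0.0]
contact_force: [1.1, -0.2, 0.1]
width: 0.0786
gripper_force: 0.0
```

```bash
python3 -c "
from h import *
state()"
```

```text
t 7.48 pos [0.5891 0.283  0.1753] yaw(tool y) 102.08 deg tilt z [ 0.001   0.0004 -1.    ] F [ 1.1188 -0.2406  0.0979] w 0.0786 g 0.0 q6 -1.44
```

Clear of the floor and aligned with the slide. Now I close and lift.

>>> carry_out(
  linear=[
    [0,0,0],
    [0,0,0],
    [0,0,0],
    [0,0,0],
    [0,0,0],
    [0,0,0],
  ],
  angular=[
    [0,0,0],
    [0,0,0],
    [0,0,0],
    [0,0,0],
    [0,0,0],
    [0,0,0],
  ],
  hand=[0,0,0,0,0,0],
  force=50,
)

```text
clock: 7.98
position: [0.5894, 0.283, 0.1759]
ee_rot: [0.001, -0.105, 0.994, 0.0]
contact_force: [-0.2, -0.6, 5.7]
width: 0.0585
gripper_force: 56.0
```

>>> carry_out(
  linear=[
    [0,0,0.02],
    [0,0,0.04],
    [0,0,0.06],
    [0,0,0.06],
    [0,0,0.04],
    [0,0,0.02],
    [0,0,0],
  ],
  angular=[
    [0,0,0],
    [0,0,0],
    [0,0,0],
    [0,0,0],
    [0,0,0],
    [0,0,0],
    [0,0,0],
  ],
  hand=[0,0,0,0,0,0,0],
)

```text
clock: 8.57
position: [0.5894, 0.2831, 0.2976]
ee_rot: [0.002, -0.105, 0.994, 0.001]
contact_force: [-0.0, -0.3, -1.1]
width: 0.0587
gripper_force: 55.3
```

```bash
python3 - <<'E'
from h import *
state()
im,K,C,s=shot("wrist","w4")
for r in rects(im,K,C,(10,60,150),(30,200,255),s["position"][2]-.175+.021,800): print(r)
print(proj([[.6543,.0646,0]],K,C))
E
```

```text
t 8.57 pos [0.5894 0.2831 0.2976] yaw(tool y) 102.08 deg tilt z [ 0.0047  0.0018 -1.    ] F [-0.0381 -0.3193 -1.1247] w 0.0587 g 55.3 q6 -1.44
(array([0.6256, 0.1914]), array([26.3293, 23.9329]), 61.24733352661133, array([ 34.8698, 300.6864]))
(array([0.5749, 0.2831]), array([119.728 ,  71.6857]), 12.074487686157227, array([257.279 , 206.8146]))
(array([0.4842, 0.2823]), array([65.955 ,  4.0679]), -77.89438724517822, array([314.1226,   3.5601]))
[[-10.5833 202.1546]]
```

View pics/w4.png

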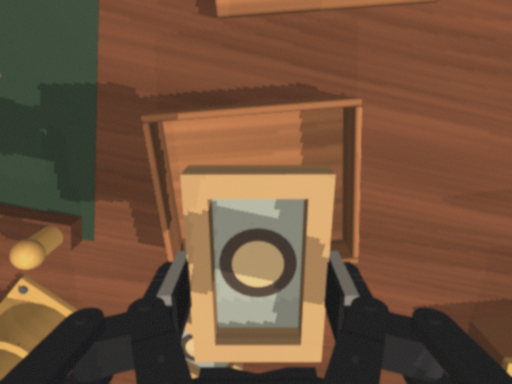

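The slide is held level and centred between the pads, and the box below is empty. Next I hover over the batten to measure the marks.

>>> carry_out(
  linear=[
    [0.006,-0.04,0.03],
    [0.006,-0.07,0.03],
    [0.006,-0.076,0.03],
    [0.006,-0.076,0.03],
    [0.006,-0.076,0],
    [0.008,-0.076,0],
    [0.008,-0.076,0],
    [0.008,-0.076,0],
  ],
  angular=[
    [0,0,-0.214],
    [0,0,-0.214],
    [0,0,-0.214],
    [0,0,-0.214],
    [0,0,-0.214],
    [0,0,-0.214],
    [0,0,-0.214],
    [0,0,-0.214],
  ],
  hand=[0,0,0,0,0,0,0,0],
)

```text
clock: 9.28
position: [0.6151, -0.0018, 0.3523]
ee_rot: [-0.002, -0.037, 0.999, 0.0]
contact_force: [1.3, 0.5, -1.1]
width: 0.0585
gripper_force: 55.2
```

>>> carry_out(
  linear=[
    [0.006,-0.07,0],
    [0.002,-0.05,0],
    [0,0,0],
    [0,0,0],
    [0,0,0],
  ],
  angular=[
    [0,0,-0.214],
    [0,0,-0.214],
    [0,0,0],
    [0,0,0],
    [0,0,0],
  ],
  hand=[0,0,0,0,0],
)

```text
clock: 9.7
position: [0.6194, -0.0598, 0.3528]
ee_rot: [-0.002, -0.02, 1.0, 0.001]
contact_force: [-0.4, 0.5, -0.9]
width: 0.0584
gripper_force: 55.2
```

```bash
python3 - <<'E'
from h import *
state()
im,K,C,s=shot("wrist","w5")
M=np.c_[np.linspace(.6543,.6689,5),np.linspace(.0646,-.2996,5),np.zeros(5)]
print(proj(M,K,C))
for r in rects(im,K,C,(10,60,150),(30,200,255),.01,15): print(r)
cv2.imwrite("pics/w5c.png",cv2.resize(im[90:260],None,fx=1.5,fy=1.5)[:,:,::-1])
E
```

```text
t 9.70 pos [ 0.6194 -0.0598  0.3528] yaw(tool y) 92.25 deg tilt z [-0.0036  0.0018 -1.    ] F [-0.4427  0.5495 -0.9442] w 0.0584 g 55.2 q6 -1.82
[[373.5085 206.8918]
 [285.6245 206.9772]
 [197.6837 207.0627]
 [109.6858 207.1482]
 [ 21.6308 207.2337]]
(array([0.8713, 0.1246]), array([20.7686,  8.293 ]), 32.39656066894531, array([398.9667, 378.6667]))
(array([0.773 , 0.2236]), array([48.3475, 22.1018]), 15.83977222442627, array([504.7412, 313.4824]))
(array([0.7568, 0.1213]), array([91.3729, 41.1777]), 60.233524322509766, array([412.8523, 290.1818]))
(array([0.6826, 0.1616]), array([26.1176, 21.4686]), 14.020295143127441, array([465.2903, 239.0968]))
(array([0.6691, 0.0732]), array([26.64  ,  7.1909]), 2.3171422481536865, array([382.9464, 224.4464]))
(array([ 0.6794, -0.2065]), array([27.6797,  7.5978]), 2.4988343715667725, array([109.0357, 223.5   ]))
(array([ 0.6831, -0.2998]), array([27.6779,  7.6857]), 2.586196184158325, array([ 17.5  , 223.431]))
(array([ 0.7368, -0.0524]), array([231.2598, 153.1627]), 2.2453956604003906, array([257.5076, 263.9755]))
(array([ 0.498 , -0.0714]), array([24.0079, 23.1387]), 2.2752559185028076, array([246.3929,  33.5238]))
(array([ 0.5011, -0.188 ]), array([24.3614, 22.811 ]), -5.0220794677734375, array([109.9167,  31.5238]))
(array([ 0.5229, -0.2713]), array([60.7108, 26.5886]), -11.485389709472656, array([ 9.526 , 54.0867]))
(array([0.509 , 0.0428]), array([91.0356, 61.961 ]), 10.240988731384277, array([376.4744,  51.9233]))
(array([ 0.5031, -0.0732]), array([81.099 , 61.8128]), -13.811470031738281, array([244.4672,  48.4716]))
(array([ 0.5103, -0.1895]), array([73.4166, 63.3411]), 8.972347259521484, array([103.7274,  45.4795]))
```

View pics/w5.png

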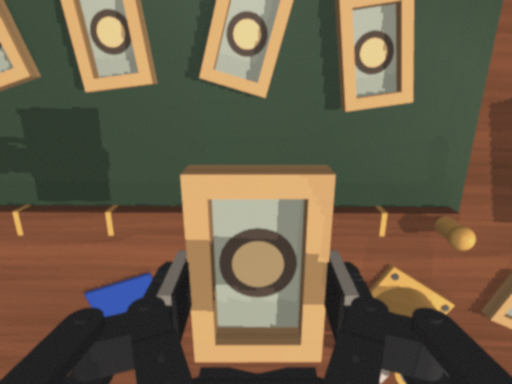

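The marks are at (383,222), (110,222) and (18,222), with the post at (460,238). The held slide hides marks 2 and 3. The baize slides are along the top edge. I'll zoom in on the mark feet.

```bash
python3 - <<'E'
import cv2,numpy as np
im=cv2.imread("pics/w5.png")
a=[cv2.resize(im[192:246,c-18:c+34],None,fx=8,fy=8,interpolation=cv2.INTER_CUBIC) for c in(18,108)]
b=[cv2.resize(im[192:246,c-26:c+26],None,fx=8,fy=8,interpolation=cv2.INTER_CUBIC)[:, :] for c in(384,)]
o=np.hstack([x[:,:400] for x in a[1:]+b]);print(o.shape);cv2.imwrite("pics/w5m.png",o)
E
```

```text
(432, 800, 3)
```

View pics/w5m.png

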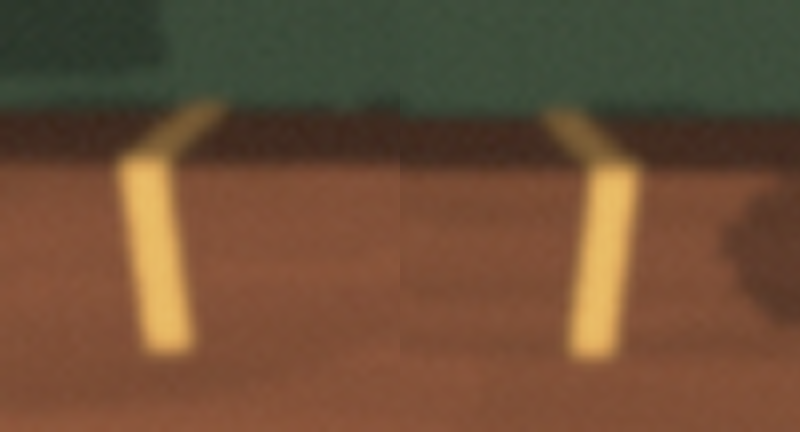

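```bash
python3 - <<'E'
from h import *
im,K,C,s=shot("wrist")
t=cast([(384.5,212.5),(108.1,212.2)],.02,K,C);f=cast([(378,205.8),(116.25,205.5)],0,K,C)
print(t,f,[np.linalg.norm(x[1]-x[0]) for x in(t,f)])
# brass tops on z=.02 plane
h=[r for r in rects(im,K,C,(15,90,170),(30,255,255),.02,60) if 15<r[1][0]<35 and r[1][1]<10]
for r in h: print(r)
# other slides
for r in rects(im,K,C,(10,60,150),(30,200,255),.016,600): print(r[0],r[1],r[2])
d=t[0]-t[1];print("batten yaw",np.degrees(np.arctan2(-d[0],d[1])))
E
```

```text
[[ 0.6529  0.0691  0.02  ]
 [ 0.6635 -0.2012  0.02  ]] [[ 0.6533  0.0697  0.    ]
 [ 0.6639 -0.2013  0.    ]] [np.float64(0.2705555014892811), np.float64(0.27126674860363853)]
(array([0.6653, 0.0689]), array([25.846 ,  5.9622]), 1.7674529552459717, array([382.3208, 223.7736]))
(array([ 0.6746, -0.2019]), array([24.6806,  6.3817]), 1.9140554666519165, array([108.7407, 222.9259]))
(array([ 0.6782, -0.2921]), array([24.6537,  6.4482]), 2.582003593444824, array([ 17.1698, 222.283 ]))
[0.7525 0.118 ] [89.7414 40.037 ] 60.28965759277344
[ 0.7337 -0.052 ] [227.326  150.5245] 2.308541774749756
[ 0.4992 -0.0717] [23.5724 22.6689] 2.337144374847412
[ 0.5019 -0.1854] [22.9961 22.7039] -87.6672306060791
[ 0.5233 -0.2675] [58.7759 25.2756] -11.461517333984375
[0.5097 0.0409] [88.8834 60.9766] 10.108070373535156
[ 0.504 -0.073] [79.1691 60.604 ] -13.888694763183594
[ 0.511  -0.1868] [71.5654 62.4456] 9.005291938781738
batten yaw 2.2333982090482034
```

The marks measure 270.6 mm apart where 270 mm is expected, and the batten's yaw is 2.2°. I'll put the box slide at mark 5, whose flush centre is (0.621, -0.292). That leaves the most room to the loose slides, which will then move into marks 1–4 in order.

>>> carry_out(
  linear=[
    [-0.002,-0.05,0],
    [-0.002,-0.07,0],
    [-0.002,-0.075,0],
    [-0.002,-0.075,0],
    [-0.002,-0.075,0],
    [-0.002,-0.07,0],
    [-0.001,-0.05,0],
    [0,0,0],
  ],
  angular=[
    [0,0,0],
    [0,0,0],
    [0,0,0],
    [0,0,0],
    [0,0,0],
    [0,0,0],
    [0,0,0],
    [0,0,0],
  ],
  hand=[0,0,0,0,0,0,0,0],
)

```text
clock: 10.47
position: [0.6135, -0.2965, 0.3541]
ee_rot: [0.0, -0.019, 1.0, -0.002]
contact_force: [0.7, -1.1, -1.4]
width: 0.0586
gripper_force: 55.2
```

>>> carry_out(
  linear=[
    [0,0,-0.04],
    [0,0,-0.07],
    [0,0,-0.08],
    [0,0,-0.07],
    [0,0,-0.05],
    [0,0,-0.03],
    [0,0,0],
    [0,0,0],
  ],
  angular=[
    [0,0,0],
    [0,0,0],
    [0,0,0],
    [0,0,0],
    [0,0,0],
    [0,0,0],
    [0,0,0],
    [0,0,0],
  ],
  hand=[0,0,0,0,0,0,0,0],
)

```text
clock: 11.13
position: [0.6137, -0.2909, 0.1839]
ee_rot: [-0.001, -0.021, 1.0, 0.001]
contact_force: [1.1, 0.3, -1.2]
width: 0.0586
gripper_force: 55.2
```

```bash
python3 -c "
from h import *
state()
im,K,C,s=shot('wrist')
for r in rects(im,K,C,(10,60,150),(30,200,255),s['position'][2]-.175+.021,800): print(r)"
```

```text
t 11.13 pos [ 0.6137 -0.2909  0.1839] yaw(tool y) 92.37 deg tilt z [-0.0019  0.0016 -1.    ] F [ 1.0794  0.3394 -1.1705] w 0.0586 g 55.2 q6 -2.16
(array([ 0.6145, -0.2885]), array([97.1324, 60.0854]), 2.4166207313537598, array([257.2714, 265.9595]))
(array([ 0.525 , -0.2123]), array([45.4049, 22.2727]), 8.954764366149902, array([480.8509,  63.3241]))
(array([ 0.514 , -0.3003]), array([19.9476, 13.2127]), -87.59409213066101, array([235.2012,  17.5325]))
(array([ 0.5238, -0.2955]), array([54.3589, 51.5014]), -70.32947158813477, array([247.3467,  72.1547]))
```

Measured in the same camera, the held slide sits +2.4 mm in y from the TCP. That looks like a calibration bias, so I apply it to the mark as well. Then I lower gently.

>>> carry_out(
  linear=[
    [0,-0.0056,-0.008],
    [0,0,-0.008],
    [0,0,-0.006],
    [0,0,-0.004],
    [0,0,0],
    [0,0,0],
  ],
  angular=[
    [0,0,0],
    [0,0,0],
    [0,0,0],
    [0,0,0],
    [0,0,0],
    [0,0,0],
  ],
  hand=[0,0,0,0,0,0],
)

```text
clock: 11.68
position: [0.6133, -0.2955, 0.1718]
ee_rot: [-0.0, -0.02, 1.0, 0.0]
contact_force: [0.6, 0.7, -2.1]
width: 0.0586
gripper_force: 55.2
```

```bash
python3 -c "
from h import *
state()"
```

```text
t 11.68 pos [ 0.6133 -0.2955  0.1718] yaw(tool y) 92.26 deg tilt z [-0.      0.0002 -1.    ] F [ 0.5708  0.6772 -2.1182] w 0.0586 g 55.2 q6 -2.16
```

>>> carry_out(
  linear=[
    [0,0.0014,-0.002],
    [0,0,-0.002],
    [0,0,0],
    [0,0,0],
  ],
  angular=[
    [0,0,0],
    [0,0,0],
    [0,0,0],
    [0,0,0],
  ],
  hand=[0,0,0,0],
)

```text
clock: 12.02
position: [0.6135, -0.2948, 0.1709]
ee_rot: [0.0, -0.02, 1.0, -0.0]
contact_force: [-1.7, 0.2, 5.5]
width: 0.0589
gripper_force: 56.0
```

>>> carry_out(
  linear=[
    [0,0,-0.003],
    [0,0,0],
    [0,0,0],
    [0,0,0],
  ],
  angular=[
    [0,0,0],
    [0,0,0],
    [0,0,0],
    [0,0,0],
  ],
  hand=[0,0,0,0],
)

```text
clock: 12.35
position: [0.6134, -0.2948, 0.1708]
ee_rot: [0.001, -0.02, 1.0, -0.0]
contact_force: [-3.9, 1.6, 13.1]
width: 0.059
gripper_force: 56.8
```

>>> carry_out(
  linear=[
    [0,0,0.003],
    [0.004,0.0002,0],
    [0.004,0.0002,0],
    [0.003,0.0001,0],
    [0,0,0],
    [0,0,0],
  ],
  angular=[
    [0,0,0],
    [0,0,0],
    [0,0,0],
    [0,0,0],
    [0,0,0],
    [0,0,0],
  ],
  hand=[0,0,0,0,0,0],
)

```text
clock: 12.85
position: [0.6178, -0.2947, 0.1709]
ee_rot: [-0.001, -0.02, 1.0, -0.0]
contact_force: [-6.3, -0.4, 10.0]
width: 0.0585
gripper_force: 56.5
```

>>> carry_out(
  linear=[
    [0.003,0.0001,0],
    [0,0,0],
    [0,0,0],
    [0,0,0],
  ],
  angular=[
    [0,0,0],
    [0,0,0],
    [0,0,0],
    [0,0,0],
  ],
  hand=[0,0,0,0],
)

```text
clock: 13.18
position: [0.6192, -0.2946, 0.1709]
ee_rot: [-0.002, -0.02, 1.0, -0.0]
contact_force: [-5.0, -0.1, 10.0]
width: 0.0586
gripper_force: 56.5
```

>>> carry_out(
  linear=[
    [0.003,0.0001,0.002],
    [0,0,0],
    [0,0,0],
  ],
  angular=[
    [0,0,0],
    [0,0,0],
    [0,0,0],
  ],
  hand=[0,0,0],
)

```text
clock: 13.43
position: [0.6211, -0.2945, 0.1709]
ee_rot: [-0.001, -0.02, 1.0, 0.0]
contact_force: [-5.5, -0.7, 5.5]
width: 0.0583
gripper_force: 56.1
```

>>> carry_out(
  linear=[
    [0.003,0.0001,0],
    [0,0,0],
    [0,0,0],
  ],
  angular=[
    [0,0,0],
    [0,0,0],
    [0,0,0],
  ],
  hand=[0,0,0],
)

```text
clock: 13.68
position: [0.6217, -0.2945, 0.1709]
ee_rot: [-0.003, -0.02, 1.0, 0.0]
contact_force: [-8.4, -1.0, 6.3]
width: 0.0584
gripper_force: 56.3
```

>>> carry_out(
  linear=[
    [0.002,0.0001,0],
    [0,0,0],
    [0,0,0],
  ],
  angular=[
    [0,0,0],
    [0,0,0],
    [0,0,0],
  ],
  hand=[0,0,0],
)

```text
clock: 13.93
position: [0.622, -0.2945, 0.1709]
ee_rot: [-0.004, -0.02, 1.0, 0.0]
contact_force: [-10.8, -1.4, 9.3]
width: 0.0589
gripper_force: 56.4
```

>>> carry_out(
  linear=[
    [-0.002,0,0.001],
    [0,0,0],
    [0,0,0],
    [0,0,0],
    [0,0,0],
    [0,0,0.02],
    [0,0,0.06],
    [0,0,0.08],
  ],
  angular=[
    [0,0,0],
    [0,0,0],
    [0,0,0],
    [0,0,0],
    [0,0,0],
    [0,0,0],
    [0,0,0],
    [0,0,0],
  ],
  hand=[0,0.82,0.82,0.82,0.82,0.82,0.82,0.82],
)

```text
clock: 14.6
position: [0.6225, -0.2935, 0.2489]
ee_rot: [-0.003, -0.02, 1.0, 0.002]
contact_force: [0.2, -1.0, -0.0]
width: 0.0701
gripper_force: 0.0
```

>>> carry_out(
  linear=[
    [-0.06,0.03,0.08],
    [-0.07,0.05,0.06],
    [-0.05,0.06,0],
    [0,0,0],
    [0,0,0],
    [0,0,0],
  ],
  angular=[
    [0,0,0],
    [0,0,0],
    [0,0,0],
    [0,0,0],
    [0,0,0],
    [0,0,0],
  ],
  hand=[0.92,0.92,0.92,0.92,0.92,0.92],
)

```text
clock: 15.1
position: [0.547, -0.2324, 0.308]
ee_rot: [0.001, -0.02, 1.0, -0.001]
contact_force: [0.3, -0.1, 0.2]
width: 0.0785
gripper_force: 0.0
```

```bash
python3 - <<'E'
from h import *
state()
im,K,C,s=shot("wrist","w6")
for z,a in((.016,500),(.02,60)):
  for r in rects(im,K,C,(15,60,150),(30,200,255),z,a): print(z,r)
cv2.imwrite("pics/w6c.png",im[:,:,::-1])
E
```

```text
t 15.10 pos [ 0.547  -0.2324  0.308 ] yaw(tool y) 92.30 deg tilt z [ 0.0022 -0.0012 -1.    ] F [ 0.325  -0.0736  0.2385] w 0.0785 g 0.0 q6 -2.13
0.016 (array([ 0.6191, -0.2919]), array([92.4582, 61.8195]), 2.361623764038086, array([190.2303, 253.2654]))
0.016 (array([ 0.5006, -0.1892]), array([92.9232, 60.9484]), 8.981127738952637, array([313.3256, 126.0982]))
0.016 (array([ 0.4975, -0.0713]), array([92.8422, 61.1736]), -13.96807861328125, array([462.6102, 130.1751]))
0.016 (array([ 0.506 , -0.3012]), array([92.8617, 62.2452]), 19.759355545043945, array([168.5978, 127.5435]))
0.02 (array([ 0.6627, -0.0211]), array([14.5817,  6.5082]), 2.8061225414276123, array([477.7941, 314.5294]))
0.02 (array([ 0.6749, -0.2013]), array([26.1461,  6.3992]), 0.298307329416275, array([283.5, 318.5]))
0.02 (array([ 0.6781, -0.2914]), array([27.1469,  6.4946]), 1.8739469051361084, array([187.0556, 317.963 ]))
0.02 (array([ 0.6111, -0.2896]), array([22.7891, 22.5319]), -87.62683248519897, array([187.2394, 254.3662]))
0.02 (array([ 0.6167, -0.291 ]), array([91.043 , 60.8733]), 2.3616228103637695, array([190.2303, 253.2654]))
0.02 (array([ 0.5001, -0.1898]), array([91.5009, 60.0156]), 8.981098175048828, array([313.3256, 126.0982]))
0.02 (array([ 0.4971, -0.0738]), array([91.4211, 60.2372]), -13.968048095703125, array([462.6102, 130.1751]))
0.02 (array([ 0.5054, -0.3002]), array([91.4404, 61.2924]), 19.7592830657959, array([168.5978, 127.5435]))
```

View pics/w6.png

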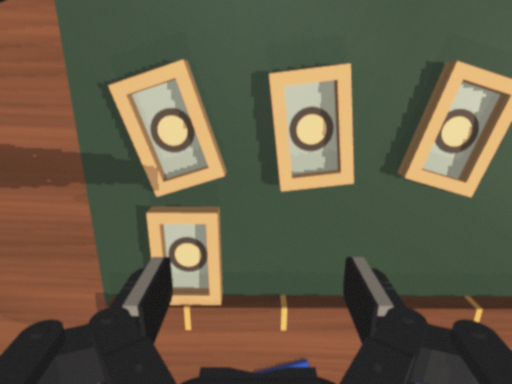

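The slide is now flush at mark 5; its camera centre is about 1 mm off in y. The loose slides haven't moved. Next I go over to slide 1 and remeasure it.

>>> carry_out(
  linear=[
    [-0.011,0.05,0],
    [-0.011,0.08,0],
    [-0.011,0.08,0],
    [-0.011,0.08,0],
    [-0.011,0.08,0],
    [-0.011,0.08,0],
    [-0.012,0.06,0],
    [0,0.032,0],
  ],
  angular=[
    [0,0,0],
    [0,0,0.3],
    [0,0,0.3],
    [0,0,0.3],
    [0,0,0.3],
    [0,0,0.3],
    [0,0,0.2],
    [0,0,0],
  ],
  hand=[0.92,0.92,0.92,0.92,0.92,0.92,0.92,0.92],
)

```text
clock: 15.82
position: [0.5075, 0.0414, 0.3067]
ee_rot: [-0.001, -0.089, 0.996, 0.001]
contact_force: [-0.4, 0.3, 0.4]
width: 0.0785
gripper_force: 0.0
```

>>> carry_out(
  linear=[
    [0,0,-0.02],
    [0,0,0],
    [0,0,0],
  ],
  angular=[
    [0,0,0],
    [0,0,0],
    [0,0,0],
  ],
  hand=[0.92,0.92,0.92],
)

```text
clock: 16.07
position: [0.5083, 0.0378, 0.296]
ee_rot: [-0.001, -0.088, 0.996, -0.0]
contact_force: [0.5, -0.9, 0.2]
width: 0.0786
gripper_force: 0.0
```

```bash
cat > m.py <<'E'
from h import *
import sys
state()
im,K,C,s=shot("wrist",sys.argv[1] if len(sys.argv)>1 else None)
q=s["ee_rot"]; r=R.from_quat([q[1],q[2],q[3],q[0]]).as_matrix(); yt=np.degrees(np.arctan2(r[1,1],r[0,1]))
for c,d,a,p in rects(im,K,C,(15,60,150),(30,200,255),.016,500):
    if 80<d[0]<105 and 50<d[1]<70:
        t=c-s["position"][:2]-.0025*r[:2,1]; print("slide",c,d,"ang %.1f"%a,p,"shift to TCP",t,"share",t/.5,"turn share %.2f"%(np.radians((a+90-yt+90)%180-90)/.08))
for c,d,a,p in rects(im,K,C,(15,60,150),(30,200,255),.02,50):
    if 20<d[0]<32 and d[1]<9: print("mark strip",c,d,a,p)
E
python3 m.py
```

```text
t 16.07 pos [0.5083 0.0378 0.296 ] yaw(tool y) 100.05 deg tilt z [-0.0016 -0.0006 -1.    ] F [ 0.5485 -0.8698  0.1528] w 0.0786 g 0.0 q6 -1.81
slide [0.5079 0.0406] [92.6402 61.0958] ang 10.1 [259.0831 186.6488] shift to TCP [0.     0.0003] share [0.     0.0007] turn share 0.02
slide [ 0.4975 -0.0704] [94.0657 62.82  ] ang -13.9 [118.5288 149.2382] shift to TCP [-0.0104 -0.1107] share [-0.0208 -0.2213] turn share -5.23
mark strip [0.6675 0.1385] [25.7018  3.6633] 25.083419799804688 [331.2326 367.7674]
mark strip [0.6651 0.0687] [27.4403  6.5362] 2.3535704612731934 [258.8491 355.7547]
mark strip [ 0.6686 -0.0217] [27.7016  6.4225] 4.631555080413818 [161.8462 344.5192]
mark strip [ 0.4679 -0.1509] [22.3406  4.1856] -3.7742767333984375 [ 1.5652 95.1304]
```

>>> carry_out(
  linear=[
    [0,0,-0.05],
    [0,0,-0.07],
    [0,0,-0.06],
    [0,0,-0.04],
    [0,0,-0.02],
    [0,0,-0.008],
    [0,0,0],
    [0,0,0],
  ],
  angular=[
    [0,0,0],
    [0,0,0],
    [0,0,0],
    [0,0,0],
    [0,0,0],
    [0,0,0],
    [0,0,0],
    [0,0,0],
  ],
  hand=[0.92,0.92,0.92,0.92,0.92,0.92,0.92,0.92],
)

```text
clock: 16.78
position: [0.5085, 0.038, 0.1738]
ee_rot: [0.001, -0.087, 0.996, -0.0]
contact_force: [0.0, -0.2, -0.0]
width: 0.0786
gripper_force: 0.0
```

>>> carry_out(
  linear=[
    [0,0,0],
    [0,0,0],
    [0,0,0],
    [0,0,0],
    [0,0,0],
    [0,0,0],
  ],
  angular=[
    [0,0,0],
    [0,0,0],
    [0,0,0],
    [0,0,0],
    [0,0,0],
    [0,0,0],
  ],
  hand=[0,0,0,0,0,0],
)

```text
clock: 17.28
position: [0.5083, 0.0385, 0.1747]
ee_rot: [0.002, -0.088, 0.996, -0.0]
contact_force: [-0.8, -0.5, 6.2]
width: 0.0583
gripper_force: 53.8
```

>>> carry_out(
  linear=[
    [0,0,0.02],
    [0,0,0.04],
    [0.03,0.009,0.02],
    [0.05,0.015,0],
    [0.05,0.015,0],
    [0.04,0.012,0],
    [0.013,0.003,0],
    [0,0,0],
  ],
  angular=[
    [0,0,0],
    [0,0,0],
    [0,0,-0.4],
    [0,0,-0.5],
    [0,0,-0.5],
    [0,0,-0.3],
    [0,0,0],
    [0,0,0],
  ],
  hand=[0,0,0,0,0,0,0,0],
)

```text
clock: 17.95
position: [0.6005, 0.066, 0.2137]
ee_rot: [0.001, -0.02, 1.0, 0.0]
contact_force: [-0.0, 0.3, -1.0]
width: 0.0585
gripper_force: 54.2
```

```bash
python3 -c "
from h import *
state()
im,K,C,s=shot('wrist','w7')
for r in rects(im,K,C,(10,60,150),(30,200,255),s['position'][2]-.171+.016,800): print(r)"
```

```text
t 17.95 pos [0.6005 0.066  0.2137] yaw(tool y) 92.35 deg tilt z [ 0.0022  0.0001 -1.    ] F [-0.0177  0.2612 -1.0164] w 0.0585 g 54.2 q6 -1.62
(array([0.5982, 0.0658]), array([90.433 , 64.3394]), 2.3903961181640625, array([255.006 , 264.0958]))
(array([0.5145, 0.1375]), array([30.2677,  7.4131]), -89.67050242424011, array([463.8718,  74.2308]))
(array([0.5051, 0.1357]), array([27.5167,  5.3497]), -89.91516601294279, array([464.1371,  45.0363]))
(array([ 0.5188, -0.0183]), array([47.922, 15.029]), -13.647933959960938, array([21.4364, 62.578 ]))
```

>>> carry_out(
  linear=[
    [0,-0.002,-0.02],
    [0,0,-0.03],
    [0,0,-0.02],
    [0,0,-0.008],
    [0,0,0],
    [0,0,0],
    [0,0,0],
  ],
  angular=[
    [0,0,0],
    [0,0,0],
    [0,0,0],
    [0,0,0],
    [0,0,0],
    [0,0,0],
    [0,0,0],
  ],
  hand=[0,0,0,0,0,0,0],
)

```text
clock: 18.58
position: [0.597, 0.0642, 0.1747]
ee_rot: [-0.002, -0.02, 1.0, -0.0]
contact_force: [-4.6, 0.0, 9.4]
width: 0.0584
gripper_force: 55.4
```

>>> carry_out(
  linear=[
    [0,0,-0.002],
    [0.005,0.0002,0],
    [0.005,0.0002,0],
    [0,0,0],
    [0,0,0],
    [0,0,0],
  ],
  angular=[
    [0,0,0],
    [0,0,0],
    [0,0,0],
    [0,0,0],
    [0,0,0],
    [0,0,0],
  ],
  hand=[0,0,0,0,0,0],
)

```text
clock: 19.08
position: [0.5987, 0.0644, 0.1746]
ee_rot: [-0.007, -0.02, 1.0, -0.0]
contact_force: [-14.8, -1.7, 23.2]
width: 0.0586
gripper_force: 56.9
```

>>> carry_out(
  linear=[
    [0.003,0.0001,0],
    [0,0,0],
    [0,0,0],
  ],
  angular=[
    [0,0,0],
    [0,0,0],
    [0,0,0],
  ],
  hand=[0,0,0],
)

```text
clock: 19.33
position: [0.6, 0.0645, 0.1746]
ee_rot: [-0.007, -0.02, 1.0, -0.0]
contact_force: [-14.5, -1.6, 22.9]
width: 0.0584
gripper_force: 56.9
```

Pressing too hard on the bench, so I ease the command up and keep pushing.

>>> carry_out(
  linear=[
    [0,0,0.005],
    [0,0,0],
    [0.003,0.0001,0],
    [0,0,0],
    [0,0,0],
  ],
  angular=[
    [0,0,0],
    [0,0,0],
    [0,0,0],
    [0,0,0],
    [0,0,0],
  ],
  hand=[0,0,0,0,0],
)

```text
clock: 19.75
position: [0.6072, 0.0648, 0.1748]
ee_rot: [-0.0, -0.02, 1.0, 0.0]
contact_force: [-0.9, -0.4, -1.3]
width: 0.0583
gripper_force: 54.3
```

>>> carry_out(
  linear=[
    [0.004,0.0001,0],
    [0,0,0],
    [0,0,0],
  ],
  angular=[
    [0,0,0],
    [0,0,0],
    [0,0,0],
  ],
  hand=[0,0,0],
)

```text
clock: 20.0
position: [0.6084, 0.0649, 0.1749]
ee_rot: [-0.001, -0.02, 1.0, 0.0]
contact_force: [-3.1, -0.8, -0.1]
width: 0.0586
gripper_force: 54.3
```

>>> carry_out(
  linear=[
    [0.004,0.0001,0],
    [0,0,0],
    [0,0,0],
  ],
  angular=[
    [0,0,0],
    [0,0,0],
    [0,0,0],
  ],
  hand=[0,0,0],
)

```text
clock: 20.25
position: [0.6091, 0.065, 0.1748]
ee_rot: [-0.003, -0.02, 1.0, 0.0]
contact_force: [-6.5, -1.0, 2.5]
width: 0.0581
gripper_force: 54.6
```

>>> carry_out(
  linear=[
    [0.002,0.0001,0],
    [0,0,0],
    [-0.003,0,-0.001],
    [0,0,0],
    [0,0,0],
    [0,0,0],
    [0,0,0.03],
    [0,0,0.07],
  ],
  angular=[
    [0,0,0],
    [0,0,0],
    [0,0,0],
    [0,0,0],
    [0,0,0],
    [0,0,0],
    [0,0,0],
    [0,0,0],
  ],
  hand=[0,0,0,0.82,0.82,0.82,0.82,0.82],
)

```text
clock: 20.92
position: [0.6094, 0.065, 0.2213]
ee_rot: [-0.004, -0.02, 1.0, 0.0]
contact_force: [-0.3, -0.7, -0.6]
width: 0.0696
gripper_force: 0.0
```

>>> carry_out(
  linear=[
    [-0.04,-0.05,0.05],
    [-0.05,-0.06,0.05],
    [-0.05,-0.06,0.04],
    [-0.04,-0.06,0.005],
    [-0.044,-0.05,0],
    [0,0,0],
    [0,0,0],
    [0,0,0],
  ],
  angular=[
    [0,0,-0.7],
    [0,0,-0.7],
    [0,0,-0.7],
    [0,0,-0.7],
    [0,0,-0.75],
    [0,0,0],
    [0,0,0],
    [0,0,0],
  ],
  hand=[0.92,0.92,0.92,0.92,0.92,0.92,0.92,0.92],
)

```text
clock: 21.58
position: [0.5032, -0.0705, 0.2943]
ee_rot: [0.001, 0.122, 0.993, 0.0]
contact_force: [1.0, 0.6, -0.2]
width: 0.0786
gripper_force: 0.0
```

```bash
python3 m.py w8
```

```text
t 21.58 pos [ 0.5032 -0.0705  0.2943] yaw(tool y) 75.98 deg tilt z [ 0.0023  0.0002 -1.    ] F [ 1.0107  0.6332 -0.1622] w 0.0786 g 0.0 q6 -1.60
slide [ 0.5323 -0.2764] [83.7219 50.5791] ang -28.0 [ 19.7527 273.2873] shift to TCP [ 0.0285 -0.2084] share [ 0.0569 -0.4167] turn share -3.05
slide [ 0.5002 -0.1863] [93.3181 67.3754] ang 9.0 [114.4232 217.6319] shift to TCP [-0.0036 -0.1183] share [-0.0071 -0.2365] turn share 5.01
slide [ 0.4974 -0.0713] [93.4004 61.0337] ang -13.9 [251.3704 180.3228] shift to TCP [-0.0064 -0.0032] share [-0.0128 -0.0064] turn share 0.02
mark strip [ 0.6681 -0.1117] [20.2232  6.4757] 1.9151097536087036 [254.7436 365.1538]
mark strip [ 0.6683 -0.0213] [27.4924  6.3938] 1.9775861501693726 [350.1538 346.5192]
mark strip [ 0.3476 -0.1692] [22.2113  8.6401] 75.99842071533203 [47.6329  5.557 ]
```

>>> carry_out(
  linear=[
    [-0.0128,-0.0064,-0.04],
    [0,0,-0.07],
    [0,0,-0.06],
    [0,0,-0.04],
    [0,0,-0.022],
    [0,0,-0.009],
    [0,0,0],
    [0,0,0],
  ],
  angular=[
    [0,0,0],
    [0,0,0],
    [0,0,0],
    [0,0,0],
    [0,0,0],
    [0,0,0],
    [0,0,0],
    [0,0,0],
  ],
  hand=[0.92,0.92,0.92,0.92,0.92,0.92,0.92,0.92],
)

```text
clock: 22.3
position: [0.497, -0.0731, 0.1736]
ee_rot: [0.0, 0.121, 0.993, 0.0]
contact_force: [0.1, 1.3, -0.3]
width: 0.0785
gripper_force: 0.0
```

>>> carry_out(
  linear=[
    [0,0,0],
    [0,0,0],
    [0,0,0],
    [0,0,0],
    [0,0,0],
    [0,0,0],
  ],
  angular=[
    [0,0,0],
    [0,0,0],
    [0,0,0],
    [0,0,0],
    [0,0,0],
    [0,0,0],
  ],
  hand=[0,0,0,0,0,0],
)

```text
clock: 22.8
position: [0.4966, -0.0737, 0.1748]
ee_rot: [0.002, 0.122, 0.993, -0.0]
contact_force: [0.2, 1.1, 7.1]
width: 0.0585
gripper_force: 54.3
```

>>> carry_out(
  linear=[
    [0,0,0.02],
    [0,0,0.04],
    [0.03,0.014,0.02],
    [0.05,0.023,0],
    [0.05,0.023,0],
    [0.05,0.023,0],
    [0.03,0.014,0],
    [0,0,0],
  ],
  angular=[
    [0,0,0],
    [0,0,0],
    [0,0,0.6],
    [0,0,0.8],
    [0,0,0.8],
    [0,0,0.8],
    [0,0,0.545],
    [0,0,0],
  ],
  hand=[0,0,0,0,0,0,0,0],
)

```text
clock: 23.47
position: [0.6043, -0.0241, 0.214]
ee_rot: [0.003, -0.021, 1.0, -0.0]
contact_force: [-0.1, -1.6, -0.8]
width: 0.0586
gripper_force: 53.9
```

>>> carry_out(
  linear=[
    [0,0,0],
    [0,0,0],
  ],
  angular=[
    [0,0,0],
    [0,0,0],
  ],
  hand=[0,0],
)

```text
clock: 23.63
position: [0.5999, -0.0252, 0.2132]
ee_rot: [-0.001, -0.019, 1.0, 0.0]
contact_force: [-0.9, 0.1, -0.9]
width: 0.0585
gripper_force: 53.9
```

```bash
python3 m.py w9
```

```text
t 23.63 pos [ 0.5999 -0.0252  0.2132] yaw(tool y) 92.22 deg tilt z [-0.0021  0.     -1.    ] F [-0.9332  0.056  -0.8752] w 0.0585 g 53.9 q6 -1.77
slide [0.6064 0.0671] [91.5337 60.8737] ang 2.2 [424.6357 231.0514] shift to TCP [0.0065 0.0898] share [0.0131 0.1796] turn share -0.01
mark strip [ 0.5276 -0.1422] [27.5258  8.8413] -11.585914611816406 [ 5.2721 92.3603]
```

>>> carry_out(
  linear=[
    [0,0,-0.02],
    [0,0,-0.03],
    [0,0,-0.018],
    [0,0,-0.007],
    [0,0,0],
    [0,0,0],
  ],
  angular=[
    [0,0,0],
    [0,0,0],
    [0,0,0],
    [0,0,0],
    [0,0,0],
    [0,0,0],
  ],
  hand=[0,0,0,0,0,0],
)

```text
clock: 24.18
position: [0.6007, -0.0253, 0.1757]
ee_rot: [-0.0, -0.019, 1.0, 0.0]
contact_force: [0.6, -0.1, -0.7]
width: 0.0583
gripper_force: 53.9
```

>>> carry_out(
  linear=[
    [0.005,0.0002,0],
    [0.006,0.0002,0],
    [0.004,0.0001,0],
    [0,0,0],
    [0,0,0],
  ],
  angular=[
    [0,0,0],
    [0,0,0],
    [0,0,0],
    [0,0,0],
    [0,0,0],
  ],
  hand=[0,0,0,0,0],
)

```text
clock: 24.6
position: [0.6088, -0.0249, 0.1759]
ee_rot: [0.0, -0.02, 1.0, 0.0]
contact_force: [0.2, -0.0, -0.3]
width: 0.0582
gripper_force: 53.9
```

Free so far; I drop it 1 mm and push on.

>>> carry_out(
  linear=[
    [0.004,0.0001,-0.002],
    [0,0,0],
    [0,0,0],
  ],
  angular=[
    [0,0,0],
    [0,0,0],
    [0,0,0],
  ],
  hand=[0,0,0],
)

```text
clock: 24.85
position: [0.61, -0.0247, 0.1749]
ee_rot: [-0.001, -0.02, 1.0, 0.0]
contact_force: [-2.6, 0.1, 0.2]
width: 0.0583
gripper_force: 54.1
```

>>> carry_out(
  linear=[
    [0.004,0.0001,0],
    [0,0,0],
    [0,0,0],
  ],
  angular=[
    [0,0,0],
    [0,0,0],
    [0,0,0],
  ],
  hand=[0,0,0],
)

```text
clock: 25.1
position: [0.6107, -0.0247, 0.1748]
ee_rot: [-0.003, -0.02, 1.0, 0.0]
contact_force: [-6.9, -1.6, 4.5]
width: 0.0584
gripper_force: 54.5
```

>>> carry_out(
  linear=[
    [0.003,0.0001,0],
    [0,0,0],
    [0,0,0],
  ],
  angular=[
    [0,0,0],
    [0,0,0],
    [0,0,0],
  ],
  hand=[0,0,0],
)

```text
clock: 25.35
position: [0.6112, -0.0248, 0.1748]
ee_rot: [-0.004, -0.02, 1.0, 0.0]
contact_force: [-8.8, -0.8, 7.8]
width: 0.0588
gripper_force: 54.8
```

>>> carry_out(
  linear=[
    [-0.003,0,0],
    [0,0,0],
    [0,0,0],
    [0,0,0],
    [0,0,0],
    [0,0,0.03],
    [0,0,0.07],
    [0,0,0.02],
  ],
  angular=[
    [0,0,0],
    [0,0,0],
    [0,0,0],
    [0,0,0],
    [0,0,0],
    [0,0,0],
    [0,0,0],
    [0,0,0],
  ],
  hand=[0,0.82,0.82,0.82,0.82,0.82,0.82,0.82],
)

```text
clock: 26.02
position: [0.6143, -0.0249, 0.2385]
ee_rot: [0.003, -0.02, 1.0, -0.0]
contact_force: [1.9, -1.0, 0.9]
width: 0.0701
gripper_force: 0.0
```

>>> carry_out(
  linear=[
    [-0.04,-0.05,0.04],
    [-0.05,-0.06,0.04],
    [-0.05,-0.065,0.04],
    [-0.045,-0.07,0],
    [-0.036,-0.06,0],
    [0,-0.026,0],
    [0,0,0],
    [0,0,0],
  ],
  angular=[
    [0,0,0.3],
    [0,0,0.3],
    [0,0,0.3],
    [0,0,0.3],
    [0,0,0.28],
    [0,0,0],
    [0,0,0],
    [0,0,0],
  ],
  hand=[0.92,0.92,0.92,0.92,0.92,0.92,0.92,0.92],
)

```text
clock: 26.68
position: [0.5059, -0.1865, 0.2923]
ee_rot: [0.001, -0.078, 0.997, 0.0]
contact_force: [-0.6, -0.0, -0.2]
width: 0.0785
gripper_force: 0.0
```

```bash
python3 m.py w10
```

```text
t 26.68 pos [ 0.5059 -0.1865  0.2923] yaw(tool y) 98.90 deg tilt z [ 0.0014  0.0004 -1.    ] F [-0.5835 -0.0167 -0.1632] w 0.0785 g 0.0 q6 -2.21
slide [ 0.6107 -0.2916] [84.2768 63.576 ] ang 2.2 [105.309  271.6346] shift to TCP [ 0.1052 -0.1076] share [ 0.2103 -0.2152] turn share -1.47
slide [ 0.5009 -0.1892] [92.6349 61.0248] ang 9.0 [252.6955 179.8399] shift to TCP [-0.0047 -0.0052] share [-0.0093 -0.0104] turn share 0.02
slide [ 0.5056 -0.2998] [92.8932 65.4952] ang 19.7 [107.0076 164.081 ] shift to TCP [ 0.0001 -0.1158] share [ 0.0002 -0.2316] turn share 2.36
mark strip [ 0.671  -0.2014] [20.1644  6.4156] 1.215277075767517 [211.7073 358.7073]
```

>>> carry_out(
  linear=[
    [-0.0093,-0.0104,-0.04],
    [0,0,-0.07],
    [0,0,-0.06],
    [0,0,-0.04],
    [0,0,-0.02],
    [0,0,-0.008],
    [0,0,0],
    [0,0,0],
  ],
  angular=[
    [0,0,0],
    [0,0,0],
    [0,0,0],
    [0,0,0],
    [0,0,0],
    [0,0,0],
    [0,0,0],
    [0,0,0],
  ],
  hand=[0.92,0.92,0.92,0.92,0.92,0.92,0.92,0.92],
)

```text
clock: 27.4
position: [0.5017, -0.1909, 0.174]
ee_rot: [0.001, -0.079, 0.997, -0.0]
contact_force: [-0.1, 1.0, -0.5]
width: 0.0786
gripper_force: 0.0
```

>>> carry_out(
  linear=[
    [0,0,0],
    [0,0,0],
    [0,0,0],
    [0,0,0],
    [0,0,0],
    [0,0,0],
  ],
  angular=[
    [0,0,0],
    [0,0,0],
    [0,0,0],
    [0,0,0],
    [0,0,0],
    [0,0,0],
  ],
  hand=[0,0,0,0,0,0],
)

```text
clock: 27.9
position: [0.5015, -0.1914, 0.1749]
ee_rot: [0.002, -0.079, 0.997, -0.001]
contact_force: [-0.3, 0.4, 6.4]
width: 0.0586
gripper_force: 54.2
```

>>> carry_out(
  linear=[
    [0,0,0.02],
    [0,0,0.04],
    [0.03,0.022,0.02],
    [0.05,0.037,0],
    [0.05,0.037,0],
    [0.05,0.037,0],
    [0.028,0.021,0],
    [0,0,0],
  ],
  angular=[
    [0,0,0],
    [0,0,0],
    [0,0,-0.3],
    [0,0,-0.3],
    [0,0,-0.3],
    [0,0,-0.3],
    [0,0,-0.25],
    [0,0,0],
  ],
  hand=[0,0,0,0,0,0,0,0],
)

```text
clock: 28.57
position: [0.6077, -0.1122, 0.2143]
ee_rot: [0.002, -0.022, 1.0, -0.0]
contact_force: [0.0, -0.1, -1.6]
width: 0.0583
gripper_force: 53.9
```

>>> carry_out(
  linear=[
    [0,0,0],
    [0,0,0],
    [0,0,0],
  ],
  angular=[
    [0,0,0],
    [0,0,0],
    [0,0,0],
  ],
  hand=[0,0,0],
)

```text
clock: 28.82
position: [0.6037, -0.1147, 0.2133]
ee_rot: [-0.001, -0.02, 1.0, 0.0]
contact_force: [-0.6, -0.4, -1.6]
width: 0.0585
gripper_force: 54.0
```

```bash
python3 m.py w11
```

```text
t 28.82 pos [ 0.6037 -0.1147  0.2133] yaw(tool y) 92.35 deg tilt z [-0.0013  0.0001 -1.    ] F [-0.6165 -0.4237 -1.5772] w 0.0585 g 54.0 q6 -1.91
slide [ 0.6093 -0.0224] [91.8193 60.7818] ang 2.1 [424.4752 230.7709] shift to TCP [0.0057 0.0897] share [0.0114 0.1795] turn share -0.04
```

>>> carry_out(
  linear=[
    [0,0,-0.02],
    [0,0,-0.03],
    [0,0,-0.018],
    [0,0,-0.008],
    [0,0,0],
    [0,0,0],
  ],
  angular=[
    [0,0,0],
    [0,0,0],
    [0,0,0],
    [0,0,0],
    [0,0,0],
    [0,0,0],
  ],
  hand=[0,0,0,0,0,0],
)

```text
clock: 29.37
position: [0.6044, -0.1143, 0.175]
ee_rot: [-0.0, -0.021, 1.0, 0.0]
contact_force: [-0.9, -0.4, 0.6]
width: 0.0583
gripper_force: 54.1
```

>>> carry_out(
  linear=[
    [0.005,0.0002,0],
    [0.006,0.0002,0],
    [0.004,0.0001,-0.001],
    [0,0,0],
    [0,0,0],
  ],
  angular=[
    [0,0,0],
    [0,0,0],
    [0,0,0],
    [0,0,0],
    [0,0,0],
  ],
  hand=[0,0,0,0,0],
)

```text
clock: 29.78
position: [0.6124, -0.1139, 0.175]
ee_rot: [-0.0, -0.021, 1.0, -0.0]
contact_force: [-2.4, -0.6, 4.7]
width: 0.0583
gripper_force: 54.5
```

>>> carry_out(
  linear=[
    [0.004,0.0001,0],
    [0,0,0],
    [0,0,0],
  ],
  angular=[
    [0,0,0],
    [0,0,0],
    [0,0,0],
  ],
  hand=[0,0,0],
)

```text
clock: 30.03
position: [0.6144, -0.1138, 0.175]
ee_rot: [0.0, -0.021, 1.0, -0.0]
contact_force: [-3.0, -0.2, 4.8]
width: 0.0587
gripper_force: 54.6
```

>>> carry_out(
  linear=[
    [0.003,0.0001,0],
    [0,0,0],
    [0,0,0],
  ],
  angular=[
    [0,0,0],
    [0,0,0],
    [0,0,0],
  ],
  hand=[0,0,0],
)

```text
clock: 30.28
position: [0.6149, -0.1138, 0.175]
ee_rot: [-0.001, -0.021, 1.0, 0.0]
contact_force: [-5.0, 0.1, 7.2]
width: 0.0589
gripper_force: 54.9
```

>>> carry_out(
  linear=[
    [0,-0.0022,0.001],
    [0.003,0,0],
    [0,0,0],
    [0,0,0],
  ],
  angular=[
    [0,0,0],
    [0,0,0],
    [0,0,0],
    [0,0,0],
  ],
  hand=[0,0,0,0],
)

```text
clock: 30.62
position: [0.6155, -0.1142, 0.175]
ee_rot: [-0.003, -0.021, 1.0, 0.001]
contact_force: [-7.5, 1.9, 7.7]
width: 0.0587
gripper_force: 54.9
```

>>> carry_out(
  linear=[
    [0.002,0,0],
    [0,0,0],
    [0,0,0],
  ],
  angular=[
    [0,0,0],
    [0,0,0],
    [0,0,0],
  ],
  hand=[0,0,0],
)

```text
clock: 30.87
position: [0.6158, -0.1142, 0.175]
ee_rot: [-0.004, -0.021, 1.0, 0.001]
contact_force: [-9.8, 1.6, 10.2]
width: 0.0584
gripper_force: 55.1
```

>>> carry_out(
  linear=[
    [-0.003,0,0],
    [0,0,0],
    [0,0,0],
    [0,0,0],
    [0,0,0],
    [0,0,0.03],
    [0,0,0.07],
    [0,0,0.02],
  ],
  angular=[
    [0,0,0],
    [0,0,0],
    [0,0,0],
    [0,0,0],
    [0,0,0],
    [0,0,0],
    [0,0,0],
    [0,0,0],
  ],
  hand=[0,0.82,0.82,0.82,0.82,0.82,0.82,0.82],
)

```text
clock: 31.53
position: [0.6185, -0.1153, 0.2387]
ee_rot: [0.003, -0.021, 1.0, -0.001]
contact_force: [1.0, 0.6, 0.9]
width: 0.0705
gripper_force: 0.0
```

>>> carry_out(
  linear=[
    [-0.04,-0.04,0.04],
    [-0.05,-0.06,0.04],
    [-0.05,-0.065,0.04],
    [-0.045,-0.07,0],
    [-0.036,-0.07,0],
    [0,-0.05,0],
    [0,-0.022,0],
    [0,0,0],
  ],
  angular=[
    [0,0,0.6],
    [0,0,0.7],
    [0,0,0.7],
    [0,0,0.7],
    [0,0,0.6],
    [0,0,0.5],
    [0,0,0],
    [0,0,0],
  ],
  hand=[0.92,0.92,0.92,0.92,0.92,0.92,0.92,0.92],
)

```text
clock: 32.2
position: [0.51, -0.3016, 0.2925]
ee_rot: [0.001, -0.17, 0.985, -0.001]
contact_force: [0.8, -0.2, -0.8]
width: 0.0786
gripper_force: 0.0
```

>>> carry_out(
  linear=[
    [0,0,0],
    [0,0,0],
  ],
  angular=[
    [0,0,0],
    [0,0,0],
  ],
  hand=[0.92,0.92],
)

```text
clock: 32.37
position: [0.5101, -0.2977, 0.292]
ee_rot: [-0.0, -0.172, 0.985, 0.001]
contact_force: [-0.9, 0.7, 0.0]
width: 0.0783
gripper_force: 0.0
```

```bash
python3 m.py w12
```

```text
t 32.37 pos [ 0.5101 -0.2977  0.292 ] yaw(tool y) 109.83 deg tilt z [-0.0005  0.0017 -1.    ] F [-0.9461  0.6627  0.0107] w 0.0783 g 0.0 q6 -2.56
slide [ 0.5062 -0.3019] [93.3359 61.0298] ang 19.8 [251.7612 180.5748] shift to TCP [-0.0031 -0.0065] share [-0.0062 -0.0131] turn share -0.01
mark strip [ 0.5646 -0.0362] [20.8121  7.1966] 63.14372634887695 [506.7027 341.1081]
```

>>> carry_out(
  linear=[
    [-0.006,-0.011,-0.04],
    [0,0,-0.07],
    [0,0,-0.06],
    [0,0,-0.04],
    [0,0,-0.02],
    [0,0,-0.008],
    [0,0,0],
    [0,0,0],
  ],
  angular=[
    [0,0,0],
    [0,0,0],
    [0,0,0],
    [0,0,0],
    [0,0,0],
    [0,0,0],
    [0,0,0],
    [0,0,0],
  ],
  hand=[0.92,0.92,0.92,0.92,0.92,0.92,0.92,0.92],
)

```text
clock: 33.08
position: [0.5075, -0.3044, 0.1745]
ee_rot: [0.001, -0.172, 0.985, -0.001]
contact_force: [-0.4, 0.7, -0.9]
width: 0.0787
gripper_force: 0.0
```

>>> carry_out(
  linear=[
    [0,0,0],
    [0,0,0],
    [0,0,0],
    [0,0,0],
    [0,0,0],
    [0,0,0],
  ],
  angular=[
    [0,0,0],
    [0,0,0],
    [0,0,0],
    [0,0,0],
    [0,0,0],
    [0,0,0],
  ],
  hand=[0,0,0,0,0,0],
)

```text
clock: 33.58
position: [0.5073, -0.3049, 0.1754]
ee_rot: [0.001, -0.172, 0.985, -0.001]
contact_force: [0.0, 1.1, 6.3]
width: 0.0583
gripper_force: 54.6
```

>>> carry_out(
  linear=[
    [0,0,0.02],
    [0,0,0.04],
    [0.02,0.03,0.02],
    [0.04,0.05,0],
    [0.05,0.05,0],
    [0.05,0.04,0],
    [0.035,0.022,0],
    [0,0,0],
  ],
  angular=[
    [0,0,0],
    [0,0,0],
    [0,0,-0.7],
    [0,0,-0.8],
    [0,0,-0.8],
    [0,0,-0.8],
    [0,0,-0.73],
    [0,0,0],
  ],
  hand=[0,0,0,0,0,0,0,0],
)

```text
clock: 34.25
position: [0.6075, -0.2062, 0.2146]
ee_rot: [0.002, -0.02, 1.0, -0.0]
contact_force: [-0.1, -0.7, -0.2]
width: 0.0581
gripper_force: 53.8
```

>>> carry_out(
  linear=[
    [0,0,0],
    [0,0,0],
    [0,0,0],
    [0,0,0],
  ],
  angular=[
    [0,0,0],
    [0,0,0],
    [0,0,0],
    [0,0,0],
  ],
  hand=[0,0,0,0],
)

```text
clock: 34.58
position: [0.6033, -0.2093, 0.2136]
ee_rot: [-0.0, -0.019, 1.0, 0.0]
contact_force: [-0.1, -0.3, -0.6]
width: 0.0585
gripper_force: 53.8
```

```bash
python3 m.py w13
```

```text
t 34.58 pos [ 0.6033 -0.2093  0.2136] yaw(tool y) 92.19 deg tilt z [-0.0006  0.0001 -1.    ] F [-0.1128 -0.304  -0.588 ] w 0.0585 g 53.8 q6 -2.05
slide [ 0.6161 -0.2929] [85.3927 59.7566] ang 2.2 [ 96.9132 228.9023] shift to TCP [ 0.0129 -0.0861] share [ 0.0258 -0.1723] turn share -0.01
slide [ 0.5691 -0.1305] [91.6902 60.5137] ang 2.2 [407.6584 172.6584] shift to TCP [-0.0341  0.0763] share [-0.0683  0.1526] turn share 0.01
```

Slide 3 has been knocked away from mark 3; it now measures (0.569, -0.131) and would foul my fingers at mark 4. I'll set slide 4 down on free baize, put slide 3 back, then return for slide 4.

>>> carry_out(
  linear=[
    [-0.04,-0.02,0],
    [-0.06,-0.03,0],
    [-0.06,-0.03,0],
    [-0.026,-0.012,0],
    [0,0,0],
    [0,0,0],
    [0,0,0],
  ],
  angular=[
    [0,0,0],
    [0,0,0],
    [0,0,0],
    [0,0,0],
    [0,0,0],
    [0,0,0],
    [0,0,0],
  ],
  hand=[0,0,0,0,0,0,0],
)

```text
clock: 35.22
position: [0.5121, -0.2548, 0.2139]
ee_rot: [0.001, -0.019, 1.0, -0.0]
contact_force: [-0.8, 0.5, -1.4]
width: 0.0584
gripper_force: 53.9
```

>>> carry_out(
  linear=[
    [0,0,-0.02],
    [0,0,-0.03],
    [0,0,-0.018],
    [0,0,-0.009],
    [0,0,0],
    [0,0,0],
    [0,0,0],
  ],
  angular=[
    [0,0,0],
    [0,0,0],
    [0,0,0],
    [0,0,0],
    [0,0,0],
    [0,0,0],
    [0,0,0],
  ],
  hand=[0,0,0,0,0,0,0],
)

```text
clock: 35.8
position: [0.5115, -0.2537, 0.1754]
ee_rot: [-0.0, -0.02, 1.0, 0.001]
contact_force: [-2.5, 3.3, 6.7]
width: 0.0584
gripper_force: 54.8
```

>>> carry_out(
  linear=[
    [0,0,0],
    [0,0,0],
    [0,0,0],
    [0,0,0],
    [0,0,0.03],
    [0,0,0.07],
    [0,0,0.07],
    [0,0,0.03],
  ],
  angular=[
    [0,0,0],
    [0,0,0],
    [0,0,0],
    [0,0,0],
    [0,0,0],
    [0,0,0],
    [0,0,0],
    [0,0,0],
  ],
  hand=[0.82,0.82,0.82,0.82,0.82,0.82,0.82,0.82],
)

```text
clock: 36.47
position: [0.5124, -0.2552, 0.2788]
ee_rot: [0.003, -0.02, 1.0, -0.002]
contact_force: [0.3, -1.8, 0.5]
width: 0.0695
gripper_force: 0.0
```

>>> carry_out(
  linear=[
    [0,0.06,0.02],
    [0,0.07,0.02],
    [0.04,0.06,0],
    [0.04,0.05,0],
    [0,0,0],
    [0,0,0],
    [0,0,0],
    [0,0,0],
  ],
  angular=[
    [0,0,0],
    [0,0,0],
    [0,0,0],
    [0,0,0],
    [0,0,0],
    [0,0,0],
    [0,0,0],
    [0,0,0],
  ],
  hand=[0.82,0.82,0.82,0.82,0.82,0.82,0.82,0.82],
)

```text
clock: 37.13
position: [0.5507, -0.1353, 0.2946]
ee_rot: [-0.001, -0.019, 1.0, -0.0]
contact_force: [-0.3, 0.2, 0.5]
width: 0.0702
gripper_force: 0.0
```

```bash
python3 m.py w14
```

```text
t 37.13 pos [ 0.5507 -0.1353  0.2946] yaw(tool y) 92.20 deg tilt z [-0.0012 -0.     -1.    ] F [-0.3078  0.2439  0.4701] w 0.0702 g 0.0 q6 -1.97
slide [ 0.6098 -0.0225] [92.7003 61.1869] ang 2.2 [394.6038 247.5776] shift to TCP [0.0592 0.1102] share [0.1183 0.2205] turn share -0.00
slide [ 0.6175 -0.2893] [96.0497 67.7119] ang 2.2 [ 68.6764 256.758 ] shift to TCP [ 0.0669 -0.1565] share [ 0.1338 -0.313 ] turn share -0.01
slide [ 0.5693 -0.1306] [93.0684 60.9919] ang 2.4 [260.0914 209.5097] shift to TCP [0.0187 0.0022] share [0.0373 0.0043] turn share 0.03
slide [ 0.5102 -0.2497] [91.9265 65.0885] ang 2.2 [101.2464 128.2778] shift to TCP [-0.0404 -0.117 ] share [-0.0808 -0.2339] turn share 0.00
mark strip [ 0.6756 -0.2016] [25.1268  6.2337] -2.0833282470703125 [176.1569 323.7255]
mark strip [ 0.6716 -0.1117] [25.9761  6.3068] 3.4530444145202637 [276.8947 323.2105]
```

View pics/w14.png

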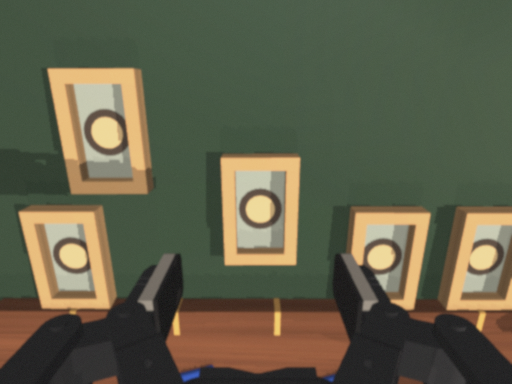

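>>> carry_out(
  linear=[
    [0.0373,0.0043,-0.04],
    [0,0,-0.07],
    [0,0,-0.06],
    [0,0,-0.04],
    [0,0,-0.022],
    [0,0,-0.009],
    [0,0,0],
    [0,0,0],
  ],
  angular=[
    [0,0,0],
    [0,0,0],
    [0,0,0],
    [0,0,0],
    [0,0,0],
    [0,0,0],
    [0,0,0],
    [0,0,0],
  ],
  hand=[0.9,0.9,0.9,0.9,0.9,0.9,0.9,0.9],
)

```text
clock: 37.85
position: [0.5703, -0.133, 0.1754]
ee_rot: [0.001, -0.019, 1.0, -0.0]
contact_force: [0.5, 0.5, -0.1]
width: 0.0771
gripper_force: 0.0
```

>>> carry_out(
  linear=[
    [0,0,0],
    [0,0,0],
    [0,0,0],
    [0,0,0],
    [0,0,0],
    [0,0,0],
  ],
  angular=[
    [0,0,0],
    [0,0,0],
    [0,0,0],
    [0,0,0],
    [0,0,0],
    [0,0,0],
  ],
  hand=[0,0,0,0,0,0],
)

```text
clock: 38.35
position: [0.5706, -0.1327, 0.1765]
ee_rot: [0.002, -0.02, 1.0, -0.001]
contact_force: [-0.7, -0.4, 6.9]
width: 0.0585
gripper_force: 54.3
```

>>> carry_out(
  linear=[
    [0,0,0.02],
    [0,0,0.02],
    [0.03,0.015,0],
    [0.03,0.015,0],
    [0.012,0.006,0],
    [0,0,0],
    [0,0,0],
    [0,0,0],
  ],
  angular=[
    [0,0,0],
    [0,0,0],
    [0,0,0],
    [0,0,0],
    [0,0,0],
    [0,0,0],
    [0,0,0],
    [0,0,0],
  ],
  hand=[0,0,0,0,0,0,0,0],
)

```text
clock: 39.02
position: [0.605, -0.1144, 0.1943]
ee_rot: [-0.001, -0.02, 1.0, 0.0]
contact_force: [-0.9, 0.7, -0.9]
width: 0.0581
gripper_force: 53.9
```

```bash
python3 m.py w15
```

```text
t 39.02 pos [ 0.605  -0.1144  0.1943] yaw(tool y) 92.26 deg tilt z [-0.0017  0.0002 -1.    ] F [-0.8548  0.6816 -0.8682] w 0.0581 g 53.9 q6 -1.91
slide [ 0.609  -0.0224] [90.9954 60.7534] ang 2.1 [442.875  240.1008] shift to TCP [0.0041 0.0895] share [0.0082 0.1789] turn share -0.03
```

>>> carry_out(
  linear=[
    [0,-0.0016,-0.015],
    [0,0,-0.015],
    [0,0,-0.007],
    [0,0,0],
    [0,0,0],
  ],
  angular=[
    [0,0,0],
    [0,0,0],
    [0,0,0],
    [0,0,0],
    [0,0,0],
  ],
  hand=[0,0,0,0,0],
)

```text
clock: 39.48
position: [0.6052, -0.1154, 0.1765]
ee_rot: [-0.001, -0.02, 1.0, -0.0]
contact_force: [-3.7, 0.5, 7.7]
width: 0.0583
gripper_force: 54.8
```

>>> carry_out(
  linear=[
    [0.005,0.0002,0],
    [0.006,0.0002,0],
    [0.005,0.0002,0],
    [0,0,0],
    [0,0,0],
  ],
  angular=[
    [0,0,0],
    [0,0,0],
    [0,0,0],
    [0,0,0],
    [0,0,0],
  ],
  hand=[0,0,0,0,0],
)

```text
clock: 39.9
position: [0.6125, -0.115, 0.1765]
ee_rot: [-0.002, -0.02, 1.0, 0.0]
contact_force: [-4.8, -0.1, 9.7]
width: 0.0585
gripper_force: 55.0
```

>>> carry_out(
  linear=[
    [0.004,0.0001,0],
    [0,0,0],
    [0,0,0],
  ],
  angular=[
    [0,0,0],
    [0,0,0],
    [0,0,0],
  ],
  hand=[0,0,0],
)

```text
clock: 40.15
position: [0.6142, -0.1149, 0.1765]
ee_rot: [-0.002, -0.02, 1.0, 0.0]
contact_force: [-5.9, 0.2, 9.7]
width: 0.0586
gripper_force: 55.1
```

>>> carry_out(
  linear=[
    [0.003,0.0001,0],
    [0,0,0],
    [0,0,0],
  ],
  angular=[
    [0,0,0],
    [0,0,0],
    [0,0,0],
  ],
  hand=[0,0,0],
)

```text
clock: 40.4
position: [0.6156, -0.1149, 0.1764]
ee_rot: [-0.002, -0.02, 1.0, 0.0]
contact_force: [-6.7, -0.2, 10.4]
width: 0.0584
gripper_force: 55.1
```

>>> carry_out(
  linear=[
    [0.003,0.0001,0.002],
    [0,0,0],
    [0,0,0],
  ],
  angular=[
    [0,0,0],
    [0,0,0],
    [0,0,0],
  ],
  hand=[0,0,0],
)

```text
clock: 40.65
position: [0.6164, -0.1149, 0.1765]
ee_rot: [-0.004, -0.02, 1.0, 0.0]
contact_force: [-6.4, -0.6, 7.2]
width: 0.0585
gripper_force: 54.7
```

>>> carry_out(
  linear=[
    [0.003,0.0001,0],
    [0,0,0],
    [0,0,0],
  ],
  angular=[
    [0,0,0],
    [0,0,0],
    [0,0,0],
  ],
  hand=[0,0,0],
)

```text
clock: 40.9
position: [0.6169, -0.1149, 0.1765]
ee_rot: [-0.005, -0.02, 1.0, 0.0]
contact_force: [-10.1, -1.2, 8.6]
width: 0.0582
gripper_force: 54.9
```

>>> carry_out(
  linear=[
    [0.003,0.0001,0],
    [0,0,0],
    [0,0,0],
  ],
  angular=[
    [0,0,0],
    [0,0,0],
    [0,0,0],
  ],
  hand=[0,0,0],
)

```text
clock: 41.15
position: [0.6174, -0.1149, 0.1765]
ee_rot: [-0.007, -0.02, 1.0, 0.001]
contact_force: [-11.7, -1.6, 11.3]
width: 0.0585
gripper_force: 55.2
```

>>> carry_out(
  linear=[
    [-0.004,0,0],
    [0,0,0],
    [0,0,0],
    [0,0,0],
    [0,0,0],
    [0,0,0.03],
    [0,0,0.07],
    [0,0,0.02],
  ],
  angular=[
    [0,0,0],
    [0,0,0],
    [0,0,0],
    [0,0,0],
    [0,0,0],
    [0,0,0],
    [0,0,0],
    [0,0,0],
  ],
  hand=[0,0.82,0.82,0.82,0.82,0.82,0.82,0.82],
)

```text
clock: 41.82
position: [0.6215, -0.1149, 0.2404]
ee_rot: [0.003, -0.02, 1.0, -0.001]
contact_force: [2.7, -0.0, 0.9]
width: 0.0703
gripper_force: 0.0
```

>>> carry_out(
  linear=[
    [-0.04,-0.05,0.04],
    [-0.05,-0.06,0.04],
    [-0.05,-0.065,0.04],
    [-0.045,-0.06,0],
    [-0.026,-0.044,0],
    [0,0,0],
    [0,0,0],
    [0,0,0],
  ],
  angular=[
    [0,0,0],
    [0,0,0],
    [0,0,0],
    [0,0,0],
    [0,0,0],
    [0,0,0],
    [0,0,0],
    [0,0,0],
  ],
  hand=[0.92,0.92,0.92,0.92,0.92,0.92,0.92,0.92],
)

```text
clock: 42.48
position: [0.5181, -0.2495, 0.294]
ee_rot: [0.0, -0.019, 1.0, 0.0]
contact_force: [0.6, 0.8, 0.0]
width: 0.0781
gripper_force: 0.0
```

```bash
python3 m.py w16
```

```text
t 42.48 pos [ 0.5181 -0.2495  0.294 ] yaw(tool y) 92.22 deg tilt z [ 0.0005  0.0008 -1.    ] F [0.605  0.8433 0.0498] w 0.0781 g 0.0 q6 -2.18
slide [ 0.5104 -0.2516] [92.7202 61.0226] ang 2.3 [252.3018 177.1417] shift to TCP [-0.0076 -0.0046] share [-0.0152 -0.0092] turn share 0.02
mark strip [ 0.6748 -0.2011] [26.8207  6.5171] 2.219114303588867 [300.7222 355.463 ]
```

>>> carry_out(
  linear=[
    [-0.0152,-0.0092,-0.04],
    [0,0,-0.07],
    [0,0,-0.06],
    [0,0,-0.04],
    [0,0,-0.022],
    [0,0,-0.008],
    [0,0,0],
    [0,0,0],
  ],
  angular=[
    [0,0,0],
    [0,0,0],
    [0,0,0],
    [0,0,0],
    [0,0,0],
    [0,0,0],
    [0,0,0],
    [0,0,0],
  ],
  hand=[0.92,0.92,0.92,0.92,0.92,0.92,0.92,0.92],
)

```text
clock: 43.2
position: [0.5111, -0.2543, 0.175]
ee_rot: [0.001, -0.02, 1.0, -0.0]
contact_force: [0.1, 0.5, -0.3]
width: 0.0787
gripper_force: 0.0
```

>>> carry_out(
  linear=[
    [0,0,0],
    [0,0,0],
    [0,0,0],
    [0,0,0],
    [0,0,0],
    [0,0,0],
  ],
  angular=[
    [0,0,0],
    [0,0,0],
    [0,0,0],
    [0,0,0],
    [0,0,0],
    [0,0,0],
  ],
  hand=[0,0,0,0,0,0],
)

```text
clock: 43.7
position: [0.5108, -0.2547, 0.1761]
ee_rot: [0.002, -0.02, 1.0, -0.001]
contact_force: [-0.1, 1.5, 6.4]
width: 0.0589
gripper_force: 54.3
```

>>> carry_out(
  linear=[
    [0,0,0.03],
    [0,0.01,0.04],
    [0.03,0.026,0.01],
    [0.05,0.025,0],
    [0.06,0.025,0],
    [0.05,0.012,0],
    [0.006,0,0],
    [0,0,0],
  ],
  angular=[
    [0,0,0],
    [0,0,0],
    [0,0,0],
    [0,0,0],
    [0,0,0],
    [0,0,0],
    [0,0,0],
    [0,0,0],
  ],
  hand=[0,0,0,0,0,0,0,0],
)

```text
clock: 44.37
position: [0.6096, -0.205, 0.2145]
ee_rot: [0.001, -0.02, 1.0, -0.0]
contact_force: [0.5, -0.4, -1.1]
width: 0.0588
gripper_force: 54.0
```

>>> carry_out(
  linear=[
    [0,0,0],
    [0,0,0],
    [0,0,0],
  ],
  angular=[
    [0,0,0],
    [0,0,0],
    [0,0,0],
  ],
  hand=[0,0,0],
)

```text
clock: 44.62
position: [0.607, -0.2057, 0.2142]
ee_rot: [-0.001, -0.019, 1.0, 0.0]
contact_force: [-0.5, -0.7, -0.6]
width: 0.0587
gripper_force: 54.0
```

```bash
python3 m.py w17
```

```text
t 44.62 pos [ 0.607  -0.2057  0.2142] yaw(tool y) 92.19 deg tilt z [-0.0012  0.0004 -1.    ] F [-0.4844 -0.6551 -0.6353] w 0.0587 g 54.0 q6 -2.04
slide [ 0.613  -0.1126] [91.7872 60.5653] ang 2.1 [425.223  231.3518] shift to TCP [0.006  0.0907] share [0.0121 0.1813] turn share -0.02
slide [ 0.6191 -0.2928] [92.1782 60.0391] ang 2.1 [ 93.7447 238.1793] shift to TCP [ 0.0122 -0.0895] share [ 0.0243 -0.1791] turn share -0.02
```

>>> carry_out(
  linear=[
    [0,0.0004,-0.02],
    [0,0,-0.03],
    [0,0,-0.018],
    [0,0,-0.008],
    [0,0,0],
    [0,0,0],
  ],
  angular=[
    [0,0,0],
    [0,0,0],
    [0,0,0],
    [0,0,0],
    [0,0,0],
    [0,0,0],
  ],
  hand=[0,0,0,0,0,0],
)

```text
clock: 45.17
position: [0.6076, -0.2052, 0.1762]
ee_rot: [-0.001, -0.019, 1.0, 0.0]
contact_force: [-1.2, 0.1, 2.3]
width: 0.058
gripper_force: 54.4
```

>>> carry_out(
  linear=[
    [0.005,0.0002,0],
    [0.006,0.0002,0],
    [0.006,0.0002,0],
    [0,0,0],
    [0,0,0],
  ],
  angular=[
    [0,0,0],
    [0,0,0],
    [0,0,0],
    [0,0,0],
    [0,0,0],
  ],
  hand=[0,0,0,0,0],
)

```text
clock: 45.58
position: [0.6171, -0.2049, 0.1761]
ee_rot: [0.0, -0.02, 1.0, -0.0]
contact_force: [-0.2, -0.4, 0.7]
width: 0.0582
gripper_force: 54.2
```

>>> carry_out(
  linear=[
    [0.004,0.0001,0],
    [0,0,0],
    [0,0,0],
  ],
  angular=[
    [0,0,0],
    [0,0,0],
    [0,0,0],
  ],
  hand=[0,0,0],
)

```text
clock: 45.83
position: [0.6178, -0.205, 0.1761]
ee_rot: [-0.002, -0.02, 1.0, 0.0]
contact_force: [-5.0, -1.1, 4.2]
width: 0.0584
gripper_force: 54.5
```

>>> carry_out(
  linear=[
    [0.004,0.0001,0],
    [0,0,0],
    [0,0,0],
  ],
  angular=[
    [0,0,0],
    [0,0,0],
    [0,0,0],
  ],
  hand=[0,0,0],
)

```text
clock: 46.08
position: [0.6185, -0.205, 0.1761]
ee_rot: [-0.003, -0.02, 1.0, 0.0]
contact_force: [-9.1, -1.7, 6.6]
width: 0.0584
gripper_force: 54.8
```

>>> carry_out(
  linear=[
    [-0.003,0,0],
    [0,0,0],
    [0,0,0],
    [0,0,0],
    [0,0,0],
    [0,0,0.03],
    [0,0,0.07],
    [0,0,0.08],
  ],
  angular=[
    [0,0,0],
    [0,0,0],
    [0,0,0],
    [0,0,0],
    [0,0,0],
    [0,0,0],
    [0,0,0],
    [0,0,0],
  ],
  hand=[0,0.82,0.82,0.82,0.82,0.82,0.82,0.82],
)

```text
clock: 46.75
position: [0.6186, -0.2043, 0.2644]
ee_rot: [-0.003, -0.02, 1.0, 0.001]
contact_force: [0.8, -1.3, 0.4]
width: 0.07
gripper_force: 0.0
```

>>> carry_out(
  linear=[
    [0,0.05,0.06],
    [0,0.07,0.04],
    [-0.04,0.06,0.04],
    [-0.02,0.01,0.04],
    [0,0,0.03],
    [0,0,0],
    [0,0,0],
    [0,0,0],
  ],
  angular=[
    [0,0,0],
    [0,0,0],
    [0,0,0],
    [0,0,0],
    [0,0,0],
    [0,0,0],
    [0,0,0],
    [0,0,0],
  ],
  hand=[0.8,0.8,0.8,0.8,0.8,0.8,0.8,0.8],
)

```text
clock: 47.42
position: [0.5893, -0.1099, 0.3702]
ee_rot: [-0.0, -0.02, 1.0, 0.0]
contact_force: [-0.3, -0.5, 0.0]
width: 0.0684
gripper_force: 0.0
```

```bash
python3 m.py w18
```

```text
t 47.42 pos [ 0.5893 -0.1099  0.3702] yaw(tool y) 92.24 deg tilt z [-0.001   0.0005 -1.    ] F [-0.3332 -0.4604  0.0174] w 0.0684 g 0.0 q6 -1.91
```

View pics/w18.png

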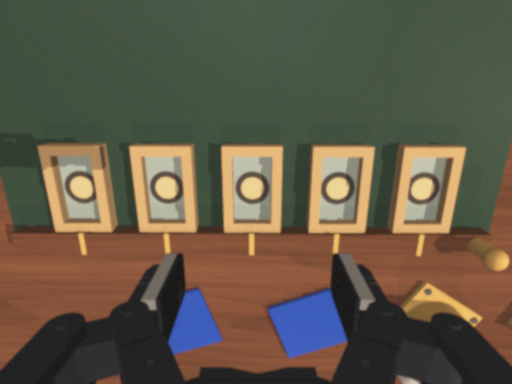

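All five slides stand in an even row against the batten, with strips at columns 83, 167, 251, 336 and 421. I'll check the centring numerically.

```bash
python3 - <<'E'
from h import *
im,K,C,s=shot("wrist")
h=cv2.cvtColor(im,cv2.COLOR_RGB2HSV)
m=cv2.inRange(h,(13,60,150),(30,200,255)); m[265:]=0
u=np.array([.9992,.0391]);v=np.array([-.0391,.9992]);O=np.array([.6530,.0688])
def bf(w): return np.c_[(w[:,:2]-O)@u,(w[:,:2]-O)@v]*1000
mo=cv2.morphologyEx(m,cv2.MORPH_OPEN,np.ones((1,9)))
for c in cv2.findContours(mo,cv2.RETR_EXTERNAL,cv2.CHAIN_APPROX_NONE)[0]:
    if cv2.contourArea(c)<800: continue
    (x,y),d,a=cv2.minAreaRect(bf(cast(c[:,0],.016,K,C)).astype(np.float32)); print("slide x %.1f y %.1f"%(x,y),d,a)
for c in cv2.findContours(m*(np.arange(384)[:,None]>236).astype(np.uint8),cv2.RETR_EXTERNAL,cv2.CHAIN_APPROX_NONE)[0]:
    if cv2.contourArea(c)>30:
        (x,y),d,a=cv2.minAreaRect(bf(cast(c[:,0],.02,K,C)).astype(np.float32)); print("strip x %.1f y %.1f"%(x,y),d)
E
```

```text
slide x -46.6 y -0.0 (61.293701171875, 92.34319305419922) 89.98521423339844
slide x -46.6 y -89.7 (61.227291107177734, 92.33021545410156) 89.98709869384766
slide x -47.1 y -179.8 (61.01333236694336, 93.3197021484375) 89.90453338623047
slide x -47.7 y -269.3 (62.4583625793457, 92.19247436523438) 89.91974639892578
slide x -47.7 y -357.2 (66.3125, 92.20079040527344) 89.89693450927734
strip x 26.3 y 88.9 (22.627227783203125, 17.031702041625977)
strip x 13.7 y -0.3 (7.461678981781006, 22.599977493286133)
strip x 11.2 y -90.5 (7.584610462188721, 17.763628005981445)
strip x 13.6 y -181.0 (6.474797248840332, 22.611412048339844)
strip x 11.8 y -271.1 (7.446136474609375, 19.478113174438477)
strip x 13.6 y -361.4 (7.6483473777771, 22.58875274658203)
```

Each slide is within about 1 mm of its mark and square to the batten. Now for the lid.

>>> carry_out(
  linear=[
    [-0.02,0.04,0],
    [-0.033,0.066,0],
    [-0.034,0.07,0],
    [-0.034,0.07,0],
    [-0.034,0.07,0],
    [-0.034,0.07,0],
    [-0.034,0.07,0],
    [-0.034,0.07,0],
  ],
  angular=[
    [0,0,0.25],
    [0,0,0.25],
    [0,0,0.25],
    [0,0,0.25],
    [0,0,0.25],
    [0,0,0.25],
    [0,0,0.25],
    [0,0,0.25],
  ],
  hand=[0.8,0.8,0.8,0.8,0.8,0.8,0.8,0.8],
)

```text
clock: 48.18
position: [0.4598, 0.1543, 0.37]
ee_rot: [-0.001, -0.099, 0.995, 0.0]
contact_force: [0.7, 0.9, 0.5]
width: 0.0682
gripper_force: 0.0
```

>>> carry_out(
  linear=[
    [-0.034,0.07,0],
    [-0.034,0.07,0],
    [-0.035,0.07,0],
    [-0.03,0.056,0],
    [0,0,0],
    [0,0,0],
    [0,0,0],
    [0,0,0],
  ],
  angular=[
    [0,0,0.25],
    [0,0,0.25],
    [0,0,0.25],
    [0,0,0.25],
    [0,0,0],
    [0,0,0],
    [0,0,0],
    [0,0,0],
  ],
  hand=[0.8,0.8,0.8,0.8,0.8,0.8,0.8,0.8],
)

```text
clock: 48.85
position: [0.3949, 0.2853, 0.3706]
ee_rot: [-0.0, -0.138, 0.99, -0.0]
contact_force: [0.3, -0.8, -0.2]
width: 0.0685
gripper_force: 0.0
```

```bash
python3 - <<'E'
from h import *
state()
im,K,C,s=shot("wrist","w19")
print(proj([[.3945,.286,.052]],K,C))
for z,lo,hi,a in((.016,(9,100,150),(19,220,255),2000),(.052,(20,90,200),(32,255,255),100)):
  for r in rects(im,K,C,lo,hi,z,a): print(z,r)
E
```

```text
t 48.85 pos [0.3949 0.2853 0.3706] yaw(tool y) 105.91 deg tilt z [-0.0008 -0.001  -1.    ] F [ 0.2577 -0.8246 -0.2115] w 0.0685 g 0.0 q6 -1.37
[[256.9664 177.3228]]
0.016 (array([0.597 , 0.2998]), array([128.9777, 119.1086]), -74.03304386138916, array([238.3456, 317.9698]))
0.016 (array([0.6038, 0.0733]), array([98.9818, 60.4168]), 2.051323175430298, array([ 26.2194, 286.9662]))
0.016 (array([0.3939, 0.2881]), array([151.8243, 127.0532]), -74.07143878936768, array([259.8859, 161.4475]))
0.052 (array([0.5664, 0.0938]), array([16.4082, 16.3694]), -74.03390884399414, array([ 27.1111, 285.1556]))
0.052 (array([0.394, 0.288]), array([22.0979, 21.3829]), -28.473186492919922, array([259.2206, 177.1324]))
```

View pics/w19.png

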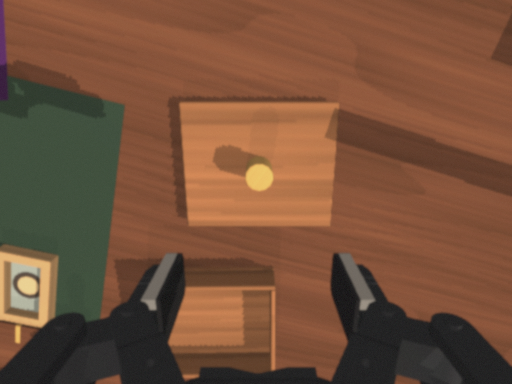

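The lid sits flat on the bench with its knob at (259,177), exactly where it was released, and the box is open. I regrip the knob at the same height.

>>> carry_out(
  linear=[
    [-0.0008,0.001,-0.05],
    [0,0,-0.08],
    [0,0,-0.08],
    [0,0,-0.07],
    [0,0,-0.04],
    [0,0,-0.02],
    [0,0,0],
    [0,0,0],
  ],
  angular=[
    [0,0,0],
    [0,0,0],
    [0,0,0],
    [0,0,0],
    [0,0,0],
    [0,0,0],
    [0,0,0],
    [0,0,0],
  ],
  hand=[0.8,0.8,0.8,0.8,0.8,0.8,0.8,0.8],
  force=60,
)

```text
clock: 49.57
position: [0.3945, 0.2859, 0.2009]
ee_rot: [-0.001, -0.138, 0.99, -0.0]
contact_force: [0.6, 0.2, -0.7]
width: 0.0685
gripper_force: 0.0
```

>>> carry_out(
  linear=[
    [0,0,0],
    [0,0,0],
    [0,0,0],
    [0,0,0],
    [0,0,0],
    [0,0,0],
    [0,0,0],
    [0,0,0],
  ],
  angular=[
    [0,0,0],
    [0,0,0],
    [0,0,0],
    [0,0,0],
    [0,0,0],
    [0,0,0],
    [0,0,0],
    [0,0,0],
  ],
  hand=[0,0,0,0,0,0,0,0],
)

```text
clock: 50.23
position: [0.3942, 0.2868, 0.2026]
ee_rot: [0.001, -0.139, 0.99, 0.0]
contact_force: [0.1, -1.6, 5.6]
width: 0.0242
gripper_force: 58.6
```

>>> carry_out(
  linear=[
    [0,0,0.02],
    [0,0,0.06],
    [0,0,0.06],
    [0,0,0.02],
    [0,0,0],
    [0,0,0],
  ],
  angular=[
    [0,0,0],
    [0,0,0],
    [0,0,0],
    [0,0,0],
    [0,0,0],
    [0,0,0],
  ],
  hand=[0,0,0,0,0,0],
)

```text
clock: 50.73
position: [0.3935, 0.2866, 0.2816]
ee_rot: [0.001, -0.139, 0.99, 0.0]
contact_force: [0.1, 0.4, -3.3]
width: 0.024
gripper_force: 59.4
```

```bash
python3 -c "
from h import *
state()"
```

```text
t 50.73 pos [0.3935 0.2866 0.2816] yaw(tool y) 106.01 deg tilt z [ 0.0009  0.0006 -1.    ] F [ 0.0539  0.3818 -3.336 ] w 0.0240 g 59.4 q6 -1.36
```

>>> carry_out(
  linear=[
    [0.04,0,0.01],
    [0.07,0,0],
    [0.075,0,0],
    [0.075,0,0],
    [0.07,0,0],
    [0.0535,-0.0006,0],
    [0,0,0],
    [0,0,0],
  ],
  angular=[
    [0,0,0],
    [0,0,0],
    [0,0,0],
    [0,0,0],
    [0,0,0],
    [0,0,0],
    [0,0,0],
    [0,0,0],
  ],
  hand=[0,0,0,0,0,0,0,0],
)

```text
clock: 51.4
position: [0.5862, 0.2859, 0.2832]
ee_rot: [-0.002, -0.139, 0.99, -0.0]
contact_force: [-1.0, 0.6, -3.0]
width: 0.024
gripper_force: 59.4
```

>>> carry_out(
  linear=[
    [0,0,-0.03],
    [0,0,-0.03],
    [0,0,0],
    [0,0,0],
    [0,0,0],
  ],
  angular=[
    [0,0,0],
    [0,0,0],
    [0,0,0],
    [0,0,0],
    [0,0,0],
  ],
  hand=[0,0,0,0,0],
)

```text
clock: 51.82
position: [0.5848, 0.2866, 0.2562]
ee_rot: [-0.0, -0.139, 0.99, -0.0]
contact_force: [0.4, 0.9, -2.4]
width: 0.024
gripper_force: 59.4
```

```bash
python3 -c "
from h import *
state()"
```

```text
t 51.82 pos [0.5848 0.2866 0.2562] yaw(tool y) 106.03 deg tilt z [-0.001  -0.0002 -1.    ] F [ 0.3982  0.8573 -2.371 ] w 0.0240 g 59.4 q6 -1.50
```

>>> carry_out(
  linear=[
    [0.001,0,-0.012],
    [0,0,-0.012],
    [0,0,-0.008],
    [0,0,0],
    [0,0,0],
  ],
  angular=[
    [0,0,0],
    [0,0,0],
    [0,0,0],
    [0,0,0],
    [0,0,0],
  ],
  hand=[0,0,0,0,0],
)

```text
clock: 52.23
position: [0.586, 0.2862, 0.2399]
ee_rot: [-0.0, -0.139, 0.99, -0.0]
contact_force: [0.2, -0.4, -3.0]
width: 0.0239
gripper_force: 59.5
```

>>> carry_out(
  linear=[
    [0,0,-0.006],
    [0,0,-0.004],
    [0,0,0],
    [0,0,0],
  ],
  angular=[
    [0,0,0],
    [0,0,0],
    [0,0,0],
    [0,0,0],
  ],
  hand=[0,0,0,0],
)

```text
clock: 52.57
position: [0.5859, 0.2862, 0.2348]
ee_rot: [-0.0, -0.139, 0.99, -0.0]
contact_force: [0.2, -1.6, -2.7]
width: 0.0236
gripper_force: 59.5
```

The plug has entered the mouth (it would have stopped near 0.242). Now I seat and release it.

>>> carry_out(
  linear=[
    [0,0,-0.002],
    [0,0,-0.002],
    [0,0,0],
    [0,0,0],
  ],
  angular=[
    [0,0,0],
    [0,0,0],
    [0,0,0],
    [0,0,0],
  ],
  hand=[0,0,0,0],
)

```text
clock: 52.9
position: [0.5858, 0.2862, 0.2346]
ee_rot: [0.0, -0.139, 0.99, -0.0]
contact_force: [-2.4, -2.6, 5.5]
width: 0.0241
gripper_force: 60.6
```

>>> carry_out(
  linear=[
    [0,0,0],
    [0,0,0],
    [0,0,0],
    [0,0,0],
    [0,0,0.03],
    [0,0,0.07],
    [0,0,0.07],
    [0,0,0.07],
  ],
  angular=[
    [0,0,0],
    [0,0,0],
    [0,0,0],
    [0,0,0],
    [0,0,0],
    [0,0,0],
    [0,0,0],
    [0,0,0],
  ],
  hand=[0.8,0.8,0.8,0.8,0.8,0.8,0.8,0.8],
)

```text
clock: 53.57
position: [0.5859, 0.2865, 0.3539]
ee_rot: [-0.001, -0.139, 0.99, 0.0]
contact_force: [-0.8, -0.6, 0.1]
width: 0.068
gripper_force: 0.0
```

>>> carry_out(
  linear=[
    [-0.06,0,0.04],
    [-0.07,0,0],
    [-0.05,0,0],
    [0,0,0],
    [0,0,0],
    [0,0,0],
  ],
  angular=[
    [0,0,0],
    [0,0,0],
    [0,0,0],
    [0,0,0],
    [0,0,0],
    [0,0,0],
  ],
  hand=[0.8,0.8,0.8,0.8,0.8,0.8],
)

```text
clock: 54.07
position: [0.4966, 0.2866, 0.3734]
ee_rot: [0.001, -0.139, 0.99, 0.0]
contact_force: [1.1, -0.0, 0.1]
width: 0.0684
gripper_force: 0.0
```

```bash
python3 - <<'E'
from h import *
state()
im,K,C,s=shot("wrist","w20")
a,K2,C2,_=shot("top"); b=shot("side")[0]
print(len(a))
cv2.imwrite("pics/fin.png",np.hstack([a[100:330,90:400],b[110:340,150:400]])[:,:,::-1])
for z,lo,hi,k in((.048,(9,100,150),(19,220,255),2000),(.084,(20,90,200),(32,255,255),100)):
  for r in rects(im,K,C,lo,hi,z,k): print(z,r)
for r in rects(a,K2,C2,(15,60,170),(30,200,255),.016): print(r[0],r[1],r[2],r[3])
E
```

```text
t 54.07 pos [0.4966 0.2866 0.3734] yaw(tool y) 106.01 deg tilt z [ 0.0016  0.0006 -1.    ] F [ 1.1036 -0.0175  0.143 ] w 0.0684 g 0.0 q6 -1.45
384
0.048 (array([0.585 , 0.2897]), array([154.35  , 128.2351]), -73.86619758605957, array([233.3212, 250.3905]))
0.048 (array([0.6004, 0.0912]), array([113.5349,  57.8166]), 2.0564608573913574, array([ 29.0872, 212.6854]))
0.084 (array([0.6841, 0.2645]), array([16.2189, 13.1107]), 33.578453063964844, array([180.9487, 355.5128]))
0.084 (array([0.5846, 0.2878]), array([21.7858, 21.5959]), 15.17088508605957, array([230.0152, 276.6515]))
0.084 (array([0.5631, 0.1124]), array([16.5394, 14.6192]), 4.213181018829346, array([ 32.7692, 204.5   ]))
[0.0829 0.0002] [176.5278  50.0849] -89.67671036720276 [239.6126 373.6396]
[ 0.333  -0.1764] [27.1091 24.6505] -1.033355712890625 [305.3704 276.8889]
[ 0.353  -0.0049] [24.5098 22.0728] 0.24825900793075562 [242.8889 269.2963]
[0.2422 0.453 ] [363.0704 243.935 ] 16.081315994262695 [ 73.6108 309.3685]
[0.4611 0.5927] [143.0279  30.116 ] 14.79310417175293 [ 31.3273 230.9364]
[0.5656 0.4967] [70.1421 17.8306] -6
[... 1369 characters left out ...]
 [409.2312  33.6935]
[ 1.0583 -0.4235] [232.164   73.9756] -0.17272186279296875 [383.5603  32.3879]
[ 1.0586 -0.3457] [232.2965  67.2832] -0.3953857421875 [357.3487  37.852 ]
[ 1.0581 -0.1875] [236.2334 233.4764] -0.20320892333984375 [307.2905  34.8401]
[1.0618 0.0965] [234.5581 139.1414] 0.6123612523078918 [210.3237  37.974 ]
[1.0619 0.2054] [234.9434  74.6895] 0.8922677636146545 [174.865  34.346]
[1.0622 0.2858] [233.7229  64.9762] -0.015533447265625 [150.2435  40.5756]
[1.0611 0.3666] [237.4035  76.7706] -0.24367523193359375 [123.1295  34.6528]
[1.0618 0.4846] [237.8432 153.8377] -0.24364471435546875 [84.9572 37.9375]
[1.065  0.7279] [240.2045  37.5226] 6.143923282623291 [ 3.6452 33.4323]
```

View pics/fin.png

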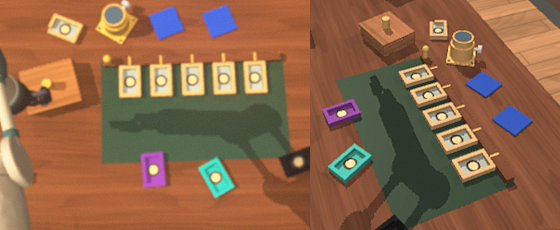

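The five slides are in a row at an even 90 mm pitch, and the lid is back on the box: its plate measures 154 x 128 mm at the seated height, with the same yaw as the box. The filters, lens and chipped frame haven't moved. The robot is clear of everything.

```bash
python3 -c "
from rig import manip
print(manip.sign_off())"
```

```text
the job is handed in; nothing more can be done
None
```

I handed the job in at about 54 s: all five slides are flush against the batten, each within about 1 mm of its brass mark by camera, the lid is back squarely on the box, and the filters, lens and chipped frame were left alone (one slide was knocked off mark 3 mid-run and I put it back).

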